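# Stack the sharpening stones in order of use

### The arm

A 7-joint arm with a two-finger parallel gripper is mounted at the origin on the work surface. World frame = base frame: x ahead of the robot, y to its left, z up, the work surface at z = 0. Lengths are in mm, angles in rad, forces in N, time in s.
With the tool pointing down it reaches from about 400 to 875 mm from the base axis. Payload 4.4 kg.
Tool frame: the origin (TCP) lies at the very end of the fingers, on their centre line; the grasp point (between the pads) lies 19 mm behind it; z points along the fingers, y is the direction in which the jaws open and shut (so a half turn about z gives the same grasp; the last joint's range is limited). The gripper opens to 85 mm and grips with 20 to 120 N. Pads are 22 mm wide; open, the fingers measure 114 mm over their backs; the gripper's body (76 mm by 85 mm) begins 54 mm behind the grasp point. The pads swing forward as they close: fully open they stand 13 mm farther back than shut.
Start: joints at [-1.193, 0.628, 0.038, 1.517, -0.027, 0.996, -0.02], TCP at [279.073, 587.057, 231.313] pointing down, gripper open.
Joint ranges: [-3.06, 3.06], [-0.37, 2.12], [-1.25, 1.32], [0.18, 2.47], [-1.1, 4.24], [0.23, 1.98], [-2.94, 2.94]. Speed limits (rad/s): [2.57, 2.57, 3.14, 3.14, 3.14, 3.14, 3.14].

### API

Orientations are given as [roll, pitch, yaw] about the fixed x, y, z axes, in that order (R = Rz(yaw) Ry(pitch) Rx(roll)).
In Python, from cell import read_state, get_image, calibration, finish_job gives the robot as it stands. The module is installed in compiled form; this text tells all that it offers.
- The arm moves only by the tool apply_moves, never from a script. Its argument "increments" is a list of rows, each an object of numbers: "tx", "ty", "tz": the shift along the world's x, y, z in m; "rx", "ry", "rz": the turn, a rotation vector about the world's x, y, z in units of 5 degrees (1.0 is 5 degrees); "claw": the finger opening in m, from 0 to 0.0854. In form: [{"tx": .., "ty": .., "tz": .., "rx": .., "ry": .., "rz": .., "claw": ..}, ...]. A call has 1 to 12 rows; each row is the pose to reach, as a shift and turn from the pose commanded when the call began; what a row does not reach only later rows make up. A row lasts 1/10 s, in which the tool goes at most 50 mm and 8.59 degrees, less where a joint would pass 70% of its speed; a pose out of reach is approached as far as the arm can. A call with a gripper value outside its range is refused whole. The fingers move at their own pace and stop on an object; the grip force is fixed at half the most. Time passes only in rows, so rows that repeat a pose let the fingers close. It gives the time, the measured TCP pose, the force and the opening at its end, in the units of the state.
- read_state(): the state, without advancing time (a new reading comes with each control period).
- get_image(name): name is "side" or "top"; returns the picture (480x640x3 uint8, red, green, blue); there is no depth.
- calibration(name): a dict with "camera_matrix" (3x3 intrinsics, pixels), "origin" and "attitude" of the camera in the world. Camera axes: x right, y up, looking along -z (the intrinsics and any distortion apply to the point x, -y, -z); pixel columns grow to the right and rows downward; lengths in mm; the calibration is good to about 2 mm. A picture is of the moment at which its call begins. calibration takes no time and is no camera call.
- finish_job(): hands the job in, once; it reports no verdict.
The state is a dict: "clock": time; "qpos": joint angles; "qd": joint speeds; "tau": joint torques, N m; "eef_pos": TCP position; "tool_rot": TCP orientation; "force": force on the tool from outside, world axes, zero at the start; "torque": the same for the moment, N m; "width": finger opening in mm.
Only numpy, scipy, OpenCV 4.12 (cv2) and the standard library are available. Lean on these libraries where they do the work, as an engineer would, in place of code of your own. Each camera call takes 0.05 s, during which the arm holds its last target. There are 200 camera calls.

### The job

Set out the sharpening bars for the next knife, each one face up and square in its carrier, directly on the one below. In the yellow carrier stack the white stone at the bottom, the green one on it and the red one on top; in the grey carrier put the tan leather strop at the bottom and the blue stone on it. Leave the bare dark steel plate and the two brass collars where they lie.

Things in the scene. Friction and masses are not known exactly. Their poses are not given: they have to be found in the camera images.
- stone_red: Coarse stone, red. A bar 120 mm long (own y), 30 mm wide (own x), 14 mm thick: a grey aluminium backing plate 4 mm thick and 120 mm long underneath, and on it the coloured face, 10 mm thick and 104 mm long. Origin: centre of the underside; z up out of the coloured face. Loose, lies flat on the bench with its face up, about 120 g; grip it across its 30 mm width.
- stone_green: Medium stone, green. A bar 120 mm long (own y), 30 mm wide (own x), 14 mm thick: a grey aluminium backing plate 4 mm thick and 120 mm long underneath, and on it the coloured face, 10 mm thick and 104 mm long. Origin: centre of the underside; z up out of the coloured face. Loose, lies flat on the bench with its face up, about 120 g; grip it across its 30 mm width.
- stone_white: Fine stone, white. A bar 120 mm long (own y), 30 mm wide (own x), 14 mm thick: a grey aluminium backing plate 4 mm thick and 120 mm long underneath, and on it the coloured face, 10 mm thick and 104 mm long. Origin: centre of the underside; z up out of the coloured face. Loose, lies flat on the bench with its face up, about 120 g; grip it across its 30 mm width.
- stone_blue: Polishing stone, blue. A bar 120 mm long (own y), 30 mm wide (own x), 14 mm thick: a grey aluminium backing plate 4 mm thick and 120 mm long underneath, and on it the coloured face, 10 mm thick and 104 mm long. Origin: centre of the underside; z up out of the coloured face. Loose, lies flat on the bench with its face up, about 120 g; grip it across its 30 mm width.
- strop_tan: Strop, tan leather glued hard on a rigid bar. A bar 120 mm long (own y), 30 mm wide (own x), 14 mm thick: a grey aluminium backing plate 4 mm thick and 120 mm long underneath, and on it the coloured face, 10 mm thick and 104 mm long. Origin: centre of the underside; z up out of the coloured face. Loose, lies flat on the bench with its face up, about 90 g; grip it across its 30 mm width.
- carrier_yellow: Yellow carrier, fixed to the bench, long along own y. Floor plate 60 x 150 mm, 6 mm thick, with a thin black inlay; the bottom bar rests on it, 6 mm above the bench. At each y end is a wall 54 mm wide (x) and, at both its ends, a 15 mm long corner lug; walls and lugs rise to 30 mm above the bench. The clear inside is 42 mm (x) by 136 mm (y); the long sides are open for the fingers over the middle 106 mm. Origin: centre of the underside, on the bench; z up.
- carrier_grey: Grey carrier, fixed to the bench, long along own y. Floor plate 60 x 150 mm, 6 mm thick, with a thin black inlay; the bottom bar rests on it, 6 mm above the bench. At each y end is a wall 54 mm wide (x) and, at both its ends, a 15 mm long corner lug; walls and lugs rise to 30 mm above the bench. The clear inside is 42 mm (x) by 136 mm (y); the long sides are open for the fingers over the middle 106 mm. Origin: centre of the underside, on the bench; z up.
- bare_plate: Bare plate with no stone on it: dark grey steel with three bright round spots along it, 30 x 120 x 5 mm, loose, flat on the bench; to be left alone. Origin: centre of the underside, long along y.
- collar_a: Small brass collar, a ring 20 mm in diameter with an 8 mm hole, 10 mm high, loose on the bench among the bars; to be left alone. Origin: centre of the underside.
- collar_b: Small brass collar, a ring 20 mm in diameter with an 8 mm hole, 10 mm high, loose on the bench among the bars; to be left alone. Origin: centre of the underside.
Not all that is in view belongs to the job. Several things look just like the carrier_grey: the one meant starts farthest from the robot's base.

How it is judged (in metres and radians):
At the end, for the whole second after the job is handed in: From the bottom: yellow carrier white, green, red; grey carrier tan, blue. Each bar within 10 mm across and 12 mm along of the carrier's centre, underside within 4 mm of 6, 20 or 34 mm, face up within 0.12 rad, in line within 0.2 rad, released, at rest (x of stone_white in the frame of carrier_yellow between -0.01 and 0.01 m and y of stone_white in the frame of carrier_yellow between -0.012 and 0.012 m and z of stone_white in the frame of carrier_yellow between 0.002 and 0.01 m and angle between each of stone_white, stone_green, stone_red, strop_tan, stone_blue's own z axis and vertical below 0.12 rad and angle between the y axis of each of stone_white, stone_green, stone_red and the y axis of carrier_yellow, either way round below 0.2 rad and linear speed of each of stone_white, stone_green, stone_red, strop_tan, stone_blue below 0.02 m/s and angular speed of each of stone_white, stone_green, stone_red, strop_tan, stone_blue below 0.2 rad/s and contact force between each of stone_white, stone_green, stone_red, strop_tan, stone_blue and the fingers below 0.1 N and x of stone_green in the frame of carrier_yellow between -0.01 and 0.01 m and y of stone_green in the frame of carrier_yellow between -0.012 and 0.012 m and z of stone_green in the frame of carrier_yellow between 0.016 and 0.024 m and x of stone_red in the frame of carrier_yellow between -0.01 and 0.01 m and y of stone_red in the frame of carrier_yellow between -0.012 and 0.012 m and z of stone_red in the frame of carrier_yellow between 0.03 and 0.038 m and x of strop_tan in the frame of carrier_grey between -0.01 and 0.01 m and y of strop_tan in the frame of carrier_grey between -0.012 and 0.012 m and z of strop_tan in the frame of carrier_grey between 0.002 and 0.01 m and angle between the y axis of each of strop_tan, stone_blue and the y axis of carrier_grey, either way round below 0.2 rad and x of stone_blue in the frame of carrier_grey between -0.01 and 0.01 m and y of stone_blue in the frame of carrier_grey between -0.012 and 0.012 m and z of stone_blue in the frame of carrier_grey between 0.016 and 0.024 m); the robot touches nothing.
It fails at once if the bare plate is pushed more than 30 mm from its place (distance of bare_plate from where it was at the start of the episode above 0.03 m).
It fails at once if a brass collar is pushed more than 30 mm from its place (distance of collar_a from where it was at the start of the episode above 0.03 m).
It fails at once if a brass collar is pushed more than 30 mm from its place (distance of collar_b from where it was at the start of the episode above 0.03 m).
It also fails if it takes over 128 s, if anything falls off the work surface, if the arm or the gripper's body presses on something with over 40 N, if the wrist force passes 120 N, or if a joint passes its speed limit or range.

## Working session

There is one attempt and no reset: what is moved stays moved. The work goes in short steps, Python scripts to look and compute and a tool call to move; the robot and the scene stay as the last step left them, time stands still between calls to the robot, and variables do not carry over. Pictures are saved under pics/ and viewed, about 12 in all and at most 16, crops included, and the job is handed in when it is done.

Besides the shell and the picture viewer there is one more tool, called after "Emit:" in YAML: its name, and indented under it one key for each argument. apply_moves: Moves the arm, as the interface text tells. Its arguments: {"type":"object","properties":{"increments":{"type":"array"}},"required":["increments"]}

```bash
mkdir -p pics
python3 - <<'E'
from cell import *
import cv2
for n in("top","side"):
    c=calibration(n);print(n,c)
    cv2.imwrite(f"pics/{n}0.png",get_image(n)[:,:,::-1])
print(read_state())
E
```

```text
top {'camera_matrix': array([[450.67605288,   0.        , 319.99741212],
       [  0.        , 450.67605288, 243.93995105],
       [  0.        ,   0.        ,   1.        ]]), 'origin': array([380.84524217,  26.84573635, 963.84123685]), 'attitude': array([ 0.06454312,  0.00817755, -1.54679672])}
side {'camera_matrix': array([[492.65830328,   0.        , 317.76422332],
       [  0.        , 492.65830328, 235.33945227],
       [  0.        ,   0.        ,   1.        ]]), 'origin': array([ -43.7476539 , -714.30210746,  539.6321408 ]), 'attitude': array([ 1.06067577,  0.01823656, -0.5734422 ])}
{'clock': 0.1, 'qpos': array([-1.19279881,  0.62925478,  0.03843709,  1.51826059, -0.02703554,
        0.99632403, -0.0200199 ]), 'qd': array([ 2.84137496e-04, -2.26647668e-03,  4.08529054e-07, -3.10565323e-03,
       -5.57581498e-04, -1.87952902e-03,  1.24015893e-04]), 'tau': array([ 2.54639948e-03, -5.64531791e+01,  1.23015549e+00, -1.93973333e+01,
        1.12161494e-02,  5.36556967e-03, -1.31272465e-06]), 'eef_pos': array([278.80816853, 586.54212417, 230.48253515]), 'tool_rot': array([-3.13986301e+00, -1.66905692e-05,  2.69776226e+00]), 'force': array([0.33548217, 0.71240549, 0.12815497]), 'torque': array([0.03428386, 0.04199687, 0.02220243]), 'width': 85.15193485900703}
```

View pics/top0.png

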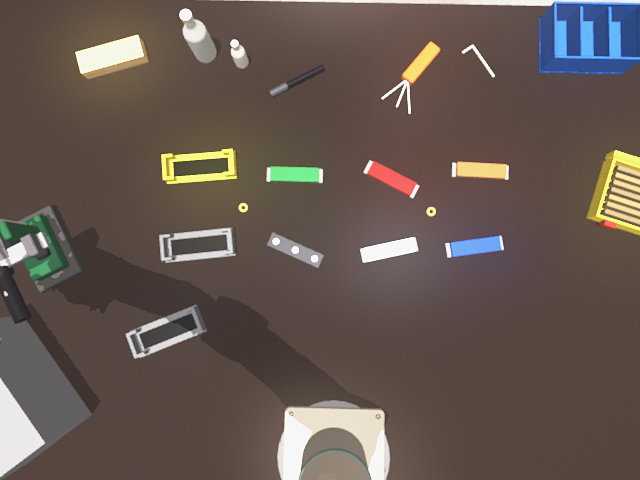

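View pics/side0.png

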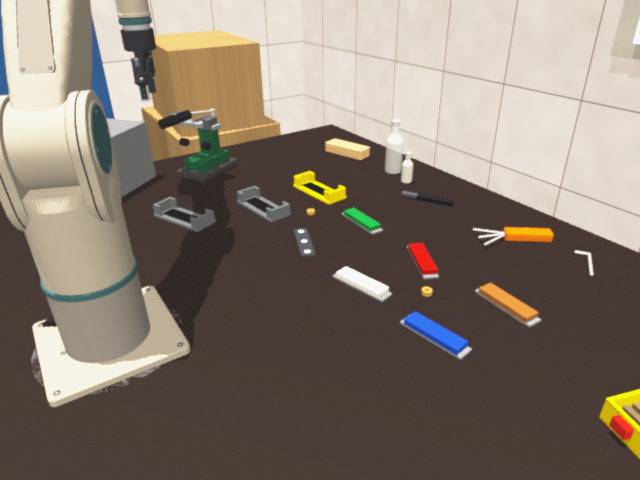

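```bash
cat > h.py <<'E'
import numpy as np,cv2
from cell import *
from scipy.spatial.transform import Rotation as R
def ray(n,uv,z):
    c=calibration(n);K=c["camera_matrix"];uv=np.atleast_2d(uv).astype(float)
    p=np.c_[uv,np.ones(len(uv))]@np.linalg.inv(K).T
    d=(p*[1,-1,-1])@R.from_euler('xyz',c["attitude"]).as_matrix().T
    o=np.array(c["origin"]);return (o+d*((z-o[2])/d[:,2])[:,None])[:,:2]
def proj(n,P):
    c=calibration(n);q=(np.atleast_2d(P)-c["origin"])@R.from_euler('xyz',c["attitude"]).as_matrix()
    q=q*[1,-1,-1]@c["camera_matrix"].T;return q[:,:2]/q[:,2:]
HSV={'red':[(0,150,90),(6,255,255)],'tan':[(7,100,150),(18,255,255)],'green':[(50,120,70),(75,255,255)],'blue':[(105,120,90),(125,255,255)],'white':[(0,0,225),(180,25,255)],'yellow':[(24,120,100),(34,255,255)]}
def blobs(n,img,col,amin=250,amax=4000):
    m=cv2.inRange(cv2.cvtColor(img,cv2.COLOR_RGB2HSV),*map(np.array,HSV[col]))
    return [c for c in cv2.findContours(m,0,1)[0] if amin<cv2.contourArea(c)<amax]
def rect(n,c,z):
    w=ray(n,c[:,0],z).astype(np.float32);(x,y),(a,b),t=cv2.minAreaRect(w)
    if a<b:a,b,t=b,a,t+90
    return round(x,1),round(y,1),round(a,1),round(b,1),round((t+90)%180-90,1)  # yaw deg of long axis
E
python3 - <<'E'
from h import *
im=get_image("top");si=get_image("side")
print(proj("top",[[0,0,0]]),proj("side",[[0,0,0]]))
for k in HSV:
    for c in blobs("top",im,k): print(k,"top",c[:,0].mean(0).round(),rect("top",c,14 if k!='yellow' else 30))
    for c in blobs("side",si,k): print(k,"side",c[:,0].mean(0).round(),rect("side",c,10))
a=cv2.resize(im[140:270,150:285],None,fx=4,fy=4,interpolation=cv2.INTER_CUBIC)
cv2.imwrite("pics/crop1.png",a[:,:,::-1])
E
```

```text
[[332.30000588 456.87469462]] [[110.6728168  339.74465193]]
red top [392. 178.] (586.9, -112.6, 102.7, 32.6, 63.4)
red side [621. 427.] (509.0, -557.8, 32.7, 23.6, 70.8)
red side [423. 258.] (587.2, -109.9, 119.0, 36.4, 63.4)
tan top [420.  63.] (840.0, -171.5, 106.4, 32.5, -38.5)
tan top [121.  63.] (819.7, 486.0, 149.1, 51.5, -56.6)
tan side [509. 301.] (608.1, -301.2, 112.3, 41.1, 86.9)
tan side [528. 234.] (842.3, -169.2, 112.4, 62.8, -34.8)
tan side [347. 151.] (825.4, 499.1, 167.4, 106.5, -54.9)
tan side [182. 139.] (453.0, 930.2, 332.3, 109.1, 75.4)
green top [ 37. 267.] (382.9, 629.7, 49.2, 45.2, -61.8)
green top [294. 174.] (590.3, 94.2, 100.5, 30.2, -88.7)
green side [362. 219.] (590.2, 97.7, 117.7, 41.2, 89.6)
green side [207. 151.] (492.4, 783.6, 419.0, 128.0, 61.5)
blue top [475. 246.] (445.5, -290.4, 103.6, 31.8, -80.5)
blue side [436. 332.] (444.6, -288.9, 110.4, 41.0, -80.9)
blue side [99. 73.] (592.1, 3136.0, 3597.0, 66.7, 80.1)
white top [380. 458.] (12.5, -96.3, 100.0, 37.7, -6.5)
white top [291. 447.] (23.8, 80.2, 135.2, 60.4, -8.9)
white top [ 11. 429.] (50.6, 64
[... 1228 characters left out ...]
.  23.] (3324.9, 4063.7, 4661.1, 358.9, 56.5)
white side [294.  21.] (3116.5, 4554.7, 4671.3, 790.1, 62.4)
white side [241.  18.] (2646.5, 5030.6, 5016.4, 763.6, 67.8)
white side [182.  15.] (2293.5, 5987.5, 4590.1, 875.3, 73.6)
white side [109.  32.] (1291.9, 5936.3, 6581.0, 350.9, 79.1)
white side [56. 25.] (860.5, 6517.6, 6633.2, 189.0, 82.5)
white side [19. 53.] (347.3, 6340.1, 8493.2, 195.6, 86.8)
yellow top [616. 193.] (567.5, -591.3, 157.7, 112.0, -16.5)
yellow top [197. 166.] (599.6, 295.2, 158.4, 66.2, -84.1)
yellow top [421.  61.] (835.3, -170.0, 91.3, 23.0, -38.2)
yellow side [626. 418.] (527.3, -544.8, 126.2, 45.5, 27.6)
yellow side [319. 187.] (610.0, 315.5, 215.3, 105.4, -84.8)
```

View pics/crop1.png

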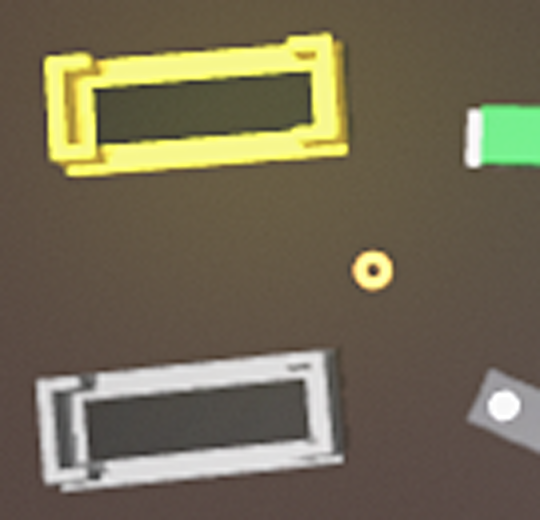

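Run:
```python
from h import *
im=get_image("top");HSV['tan']=[(10,100,130),(23,255,255)]
for c in blobs("top",im,'tan'): print("tan",c[:,0].mean(0).round(),rect("top",c,14))
def q(n,pts,z):
    u=(np.array(pts)+.5)/4-.5+[150,140];w=ray("top",u,z).astype(np.float32)
    print(n,w.round(1).tolist(),w.mean(0),[np.linalg.norm(w[i]-w[i-1]).round(1) for i in range(4)], cv2.minAreaRect(w))
    for i in ((0,1),(3,2)): d=w[i[0]]-w[i[1]];print(np.degrees(np.arctan2(d[1],d[0])))
q("y30",[(45,58),(332,34),(340,140),(52,162)],30)
q("g30",[(38,380),(330,350),(337,450),(45,485)],30)
q("yin",[(96,88),(311,72),(312,132),(97,147)],6)
q("gin",[(86,400),(305,378),(308,438),(88,460)],6)
# marks
P=[(586.9,-112.6,63.4),(590.3,94.2,-88.7),(445.5,-290.4,-80.5),(434.1,-108.8,-76.4)]
side=get_image("side")
a=cv2.resize(side[140:350,140:560],None,fx=1.9,fy=1.9,interpolation=cv2.INTER_CUBIC)
cv2.imwrite("pics/side_crop.png",a[:,:,::-1])
```

```text
tan [481. 170.] (608.3, -302.7, 105.3, 33.2, 88.1)
tan [420.  63.] (839.9, -171.3, 106.0, 30.5, -38.3)
tan [121.  63.] (820.0, 485.5, 148.7, 57.3, -54.9)
y30 [[623.0, 376.1000061035156], [639.0999755859375, 225.0], [582.7000122070312, 218.6999969482422], [567.5999755859375, 369.79998779296875]] [603.07904 297.41507] [np.float32(55.7), np.float32(152.0), np.float32(56.8), np.float32(151.9)] ((602.8071899414062, 297.4184265136719), (56.78396224975586, 152.22166442871094), 6.0980024337768555)
96.09801
95.69055
g30 [[452.6000061035156, 371.79998779296875], [471.79998779296875, 219.89999389648438], [419.79998779296875, 214.39999389648438], [398.0, 365.6000061035156]] [435.5462 292.9175] [np.float32(54.9), np.float32(153.1), np.float32(52.3), np.float32(152.8)] ((434.91180419921875, 292.7493591308594), (54.938865661621094, 153.7650909423828), 7.21795654296875)
97.21796
98.19404
yin [[613.2999877929688, 356.70001220703125], [624.5999755859375, 240.6999969482422], [591.9000244140625, 238.89999389648438], [581.0999755859375, 354.70001220703125]] [602.7444  297.74835] [np.float32(32.3), np.float32(116.6), np.float32(32.8), np.float32(116.3)] ((602.8834228515625, 297.6910095214844), (32.7979621887207, 117.55342864990234), 5.30727481842041)
95.56915
95.307274
gin [[444.29998779296875, 354.3999938964844], [458.79998779296875, 237.6999969482422], [426.79998779296875, 234.89999389648438], [412.29998779296875, 351.8999938964844]] [435.56528 294.74417] [np.float32(32.1), np.float32(117.6), np.float32(32.2), np.float32(117.9)] ((435.5683288574219, 294.81439208984375), (32.135169982910156, 119.06341552734375), 7.066433429718018)
97.08915
97.06643
```

View pics/side_crop.png

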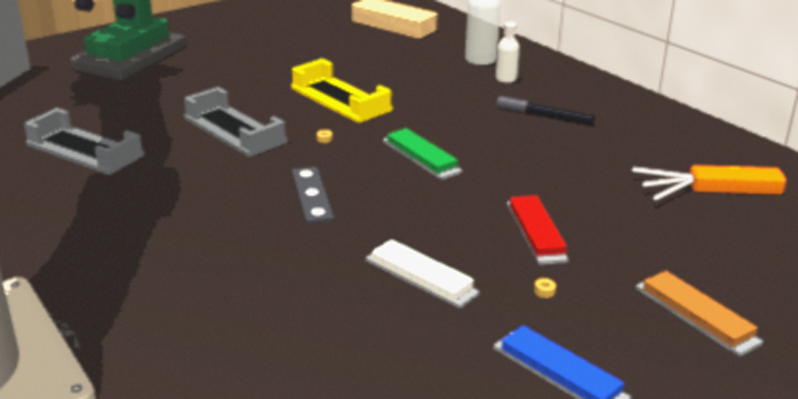

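Choices, with top-view pixels:

| Thing | Candidates | Choice |
|---|---|---|
| Grey carrier | (197,245), about 525 mm from base; (166,331), about 430 mm | (197,245), the farther one |
| Tan strop | (480,170); orange knife (421,62); block (112,57); crate bars (620,190) | (480,170), which has grey plate ends |
| White stone | (389,249); block (112,57) | (389,249) |
| Yellow carrier | (198,166); crate (616,193) | (198,166) |

The plate is at (295,250), and the collars are at (243,208) and (431,212). The close crops confirm these choices.

I'll go to the white stone first.

Emit:
apply_moves:
  increments:
    - {"tx": 0.241,"ty": -0.337,"tz": -0.08,"rz": -10.2,"claw": 0.055}
    - {"tx": 0.241,"ty": -0.337,"tz": -0.08,"rz": -10.2,"claw": 0.055}
    - {"tx": 0.241,"ty": -0.337,"tz": -0.08,"rz": -10.2,"claw": 0.055}
    - {"tx": 0.241,"ty": -0.337,"tz": -0.08,"rz": -10.2,"claw": 0.055}
    - {"tx": 0.241,"ty": -0.337,"tz": -0.08,"rz": -10.2,"claw": 0.055}
    - {"tx": 0.241,"ty": -0.337,"tz": -0.08,"rz": -10.2,"claw": 0.055}
    - {"tx": 0.241,"ty": -0.337,"tz": -0.08,"rz": -10.2,"claw": 0.055}
    - {"tx": 0.241,"ty": -0.337,"tz": -0.08,"rz": -10.2,"claw": 0.055}
    - {"tx": 0.155,"ty": -0.696,"tz": -0.131,"rz": -10.2,"claw": 0.055}
    - {"tx": 0.155,"ty": -0.696,"tz": -0.131,"rz": -10.2,"claw": 0.055}
    - {"tx": 0.155,"ty": -0.696,"tz": -0.131,"rz": -10.2,"claw": 0.055}
    - {"tx": 0.155,"ty": -0.696,"tz": -0.131,"rz": -10.2,"claw": 0.055}

```text
$.increments[0]: bad value
```

Emit:
apply_moves:
  increments:
    - {"tx": 0.241,"ty": -0.337,"tz": -0.08,"rx": 0,"ry": 0,"rz": -10.2,"claw": 0.055}
    - {"tx": 0.241,"ty": -0.337,"tz": -0.08,"rx": 0,"ry": 0,"rz": -10.2,"claw": 0.055}
    - {"tx": 0.241,"ty": -0.337,"tz": -0.08,"rx": 0,"ry": 0,"rz": -10.2,"claw": 0.055}
    - {"tx": 0.241,"ty": -0.337,"tz": -0.08,"rx": 0,"ry": 0,"rz": -10.2,"claw": 0.055}
    - {"tx": 0.241,"ty": -0.337,"tz": -0.08,"rx": 0,"ry": 0,"rz": -10.2,"claw": 0.055}
    - {"tx": 0.241,"ty": -0.337,"tz": -0.08,"rx": 0,"ry": 0,"rz": -10.2,"claw": 0.055}
    - {"tx": 0.241,"ty": -0.337,"tz": -0.08,"rx": 0,"ry": 0,"rz": -10.2,"claw": 0.055}
    - {"tx": 0.241,"ty": -0.337,"tz": -0.08,"rx": 0,"ry": 0,"rz": -10.2,"claw": 0.055}
    - {"tx": 0.155,"ty": -0.696,"tz": -0.131,"rx": 0,"ry": 0,"rz": -10.2,"claw": 0.055}
    - {"tx": 0.155,"ty": -0.696,"tz": -0.131,"rx": 0,"ry": 0,"rz": -10.2,"claw": 0.055}
    - {"tx": 0.155,"ty": -0.696,"tz": -0.131,"rx": 0,"ry": 0,"rz": -10.2,"claw": 0.055}
    - {"tx": 0.155,"ty": -0.696,"tz": -0.131,"rx": 0,"ry": 0,"rz": -10.2,"claw": 0.055}

```text
clock: 1.5
eef_pos: [469.3, 71.6, 126.9]
tool_rot: [3.141, 0.0, 1.808]
force: [1.3, -0.4, 0.5]
width: 55.2
```

Emit:
apply_moves:
  increments:
    - {"tx": -0.035,"ty": -0.18,"tz": -0.027,"rx": 0,"ry": 0,"rz": 0,"claw": 0.055}
    - {"tx": -0.035,"ty": -0.18,"tz": -0.027,"rx": 0,"ry": 0,"rz": 0,"claw": 0.055}
    - {"tx": -0.035,"ty": -0.18,"tz": -0.027,"rx": 0,"ry": 0,"rz": 0,"claw": 0.055}
    - {"tx": -0.035,"ty": -0.18,"tz": -0.027,"rx": 0,"ry": 0,"rz": 0,"claw": 0.055}
    - {"tx": -0.035,"ty": -0.18,"tz": -0.027,"rx": 0,"ry": 0,"rz": 0,"claw": 0.055}
    - {"tx": -0.035,"ty": -0.18,"tz": -0.027,"rx": 0,"ry": 0,"rz": 0,"claw": 0.055}

```text
clock: 2.1
eef_pos: [434.6, -107.4, 100.0]
tool_rot: [3.141, -0.0, 1.805]
force: [0.3, 0.8, 0.4]
width: 55.2
```

Run:
```python
from h import *
im=get_image("top");si=get_image("side");s=read_state();print(s["eef_pos"],np.degrees(s["tool_rot"]),s["width"])
print(proj("side",s["eef_pos"]),proj("top",s["eef_pos"]))
a=np.hstack([cv2.resize(im[170:330,310:470],(400,400)),cv2.resize(si[160:320,280:440],(400,400))])
cv2.imwrite("pics/w1.png",a[:,:,::-1])
```

```text
[ 435.23959162 -105.43586037  100.15434368] [ 1.79953981e+02 -3.28137532e-02  1.03676199e+02] 54.84168547696899
[[362.21985282 238.49776416]] [[393.3341543  246.30600211]]
```

View pics/w1.png

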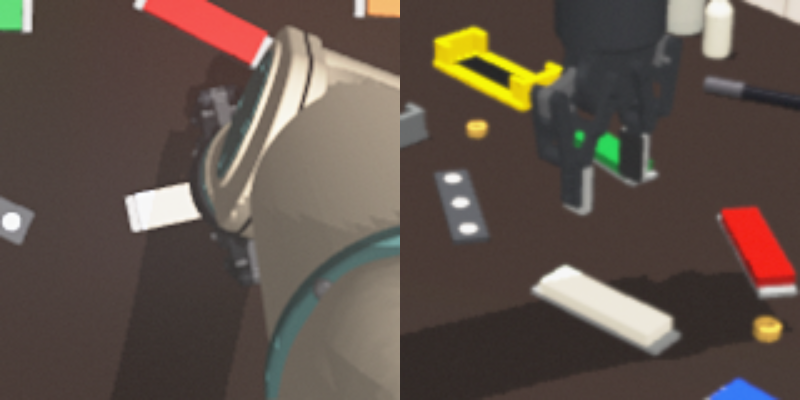

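The gripper stands over the white stone with its jaws across the width. The top view shows red, tan and green clear of it. Next: descend and close.

Emit:
apply_moves:
  increments:
    - {"tx": -0.001,"ty": -0.003,"tz": -0.05,"rx": 0,"ry": 0,"rz": 0,"claw": 0.055}
    - {"tx": -0.001,"ty": -0.003,"tz": -0.08,"rx": 0,"ry": 0,"rz": 0,"claw": 0.055}
    - {"tx": -0.001,"ty": -0.003,"tz": -0.098,"rx": 0,"ry": 0,"rz": 0,"claw": 0.055}
    - {"tx": -0.001,"ty": -0.003,"tz": -0.098,"rx": 0,"ry": 0,"rz": 0,"claw": 0.055}
    - {"tx": -0.001,"ty": -0.003,"tz": -0.098,"rx": 0,"ry": 0,"rz": 0,"claw": 0.02}
    - {"tx": -0.001,"ty": -0.003,"tz": -0.098,"rx": 0,"ry": 0,"rz": 0,"claw": 0.02}
    - {"tx": -0.001,"ty": -0.003,"tz": -0.098,"rx": 0,"ry": 0,"rz": 0,"claw": 0.02}
    - {"tx": -0.001,"ty": -0.003,"tz": -0.098,"rx": 0,"ry": 0,"rz": 0,"claw": 0.02}
    - {"tx": -0.001,"ty": -0.003,"tz": -0.098,"rx": 0,"ry": 0,"rz": 0,"claw": 0.02}
    - {"tx": -0.001,"ty": -0.003,"tz": -0.098,"rx": 0,"ry": 0,"rz": 0,"claw": 0.02}

```text
clock: 3.2
eef_pos: [433.9, -109.7, 2.4]
tool_rot: [3.141, -0.0, 1.808]
force: [0.6, -0.3, -1.1]
width: 28.4
```

Emit:
apply_moves:
  increments:
    - {"tx": 0,"ty": 0,"tz": 0.04,"rx": 0,"ry": 0,"rz": 0,"claw": 0.02}
    - {"tx": 0,"ty": 0,"tz": 0.08,"rx": 0,"ry": 0,"rz": 0,"claw": 0.02}
    - {"tx": 0.169,"ty": 0.406,"tz": 0.1,"rx": 0,"ry": 0,"rz": -1.6,"claw": 0.02}
    - {"tx": 0.169,"ty": 0.406,"tz": 0.1,"rx": 0,"ry": 0,"rz": -1.6,"claw": 0.02}
    - {"tx": 0.169,"ty": 0.406,"tz": 0.1,"rx": 0,"ry": 0,"rz": -1.6,"claw": 0.02}
    - {"tx": 0.169,"ty": 0.406,"tz": 0.1,"rx": 0,"ry": 0,"rz": -1.6,"claw": 0.02}
    - {"tx": 0.169,"ty": 0.406,"tz": 0.1,"rx": 0,"ry": 0,"rz": -1.6,"claw": 0.02}
    - {"tx": 0.169,"ty": 0.406,"tz": 0.1,"rx": 0,"ry": 0,"rz": -1.6,"claw": 0.02}
    - {"tx": 0.169,"ty": 0.406,"tz": 0.1,"rx": 0,"ry": 0,"rz": -1.6,"claw": 0.02}
    - {"tx": 0.169,"ty": 0.406,"tz": 0.1,"rx": 0,"ry": 0,"rz": -1.6,"claw": 0.02}
    - {"tx": 0.169,"ty": 0.406,"tz": 0.1,"rx": 0,"ry": 0,"rz": -1.6,"claw": 0.02}
    - {"tx": 0.169,"ty": 0.406,"tz": 0.1,"rx": 0,"ry": 0,"rz": -1.6,"claw": 0.02}

```text
clock: 4.4
eef_pos: [603.0, 304.5, 101.2]
tool_rot: [3.14, -0.004, 1.678]
force: [-0.4, -0.4, -2.3]
width: 28.4
```

Run:
```python
from h import *
im=get_image("top");si=get_image("side");s=read_state();print(s["eef_pos"],np.degrees(s["tool_rot"]),s["width"])
print(proj("side",s["eef_pos"]),proj("top",s["eef_pos"]))
a=np.hstack([cv2.resize(im[100:260,120:280],(400,400)),cv2.resize(si[60:240,220:400],(400,400))])
cv2.imwrite("pics/w2.png",a[:,:,::-1])
```

```text
[601.95645134 296.6534066  101.37387512] [-1.79928563e+02  4.68363627e-02  9.56664098e+01] 28.319717655286194
[[318.52173501 155.93146678]] [[187.81477441 155.96800946]]
```

View pics/w2.png

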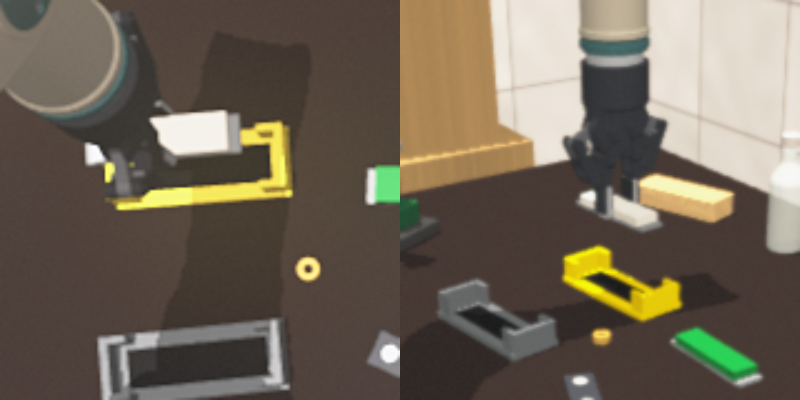

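Run:
```python
from h import *
w=ray("top",[(216.4,153.4),(154.4,161.2)],102.5);print(w,w.mean(0),np.linalg.norm(w[0]-w[1]))
```

```text
[[607.94829243 240.81967909]
 [589.92877752 360.96784333]] [598.93853498 300.89376121] 121.49191037841426
```

The held bar is level and parallel to the carrier. Its ends at (216,153) and (154,161) give a centre about 3 mm beyond the TCP along its length, so I'll trim y slightly and place it.

Emit:
apply_moves:
  increments:
    - {"tx": 0.001,"ty": -0.002,"tz": -0.04,"rx": 0,"ry": 0,"rz": 0,"claw": 0.02}
    - {"tx": 0.001,"ty": -0.002,"tz": -0.065,"rx": 0,"ry": 0,"rz": 0,"claw": 0.02}
    - {"tx": 0.001,"ty": -0.002,"tz": -0.08,"rx": 0,"ry": 0,"rz": 0,"claw": 0.02}
    - {"tx": 0.001,"ty": -0.002,"tz": -0.088,"rx": 0,"ry": 0,"rz": 0,"claw": 0.02}
    - {"tx": 0.001,"ty": -0.002,"tz": -0.092,"rx": 0,"ry": 0,"rz": 0,"claw": 0.02}
    - {"tx": 0.001,"ty": -0.002,"tz": -0.092,"rx": 0,"ry": 0,"rz": 0,"claw": 0.02}
    - {"tx": 0.001,"ty": -0.002,"tz": -0.092,"rx": 0,"ry": 0,"rz": 0,"claw": 0.02}

```text
clock: 5.2
eef_pos: [602.3, 293.2, 17.5]
tool_rot: [-3.138, -0.004, 1.667]
force: [-17.1, -0.6, 45.4]
width: 28.6
```

Emit:
apply_moves:
  increments:
    - {"tx": 0,"ty": 0,"tz": 0.012,"rx": 0,"ry": 0,"rz": 0,"claw": 0.02}
    - {"tx": 0,"ty": 0,"tz": 0.012,"rx": 0,"ry": 0,"rz": 0,"claw": 0.02}

```text
clock: 5.4
eef_pos: [605.2, 293.2, 24.6]
tool_rot: [3.138, -0.001, 1.666]
force: [0.7, -0.2, -2.2]
width: 28.6
```

Run:
```python
from h import *
im=get_image("top");si=get_image("side");s=read_state();print(s["eef_pos"],np.degrees(s["tool_rot"]),s["width"],s["force"])
a=np.hstack([cv2.resize(im[120:210,140:250],(420,344),interpolation=2),cv2.resize(si[140:230,270:370],(382,344),interpolation=2)])
cv2.imwrite("pics/w3.png",a[:,:,::-1])
```

```text
[603.77967486 293.42271594  22.10051821] [1.79985676e+02 9.47205010e-03 9.54959865e+01] 28.47229692991108 [ 0.90716063  0.33214787 -2.56753673]
```

View pics/w3.png

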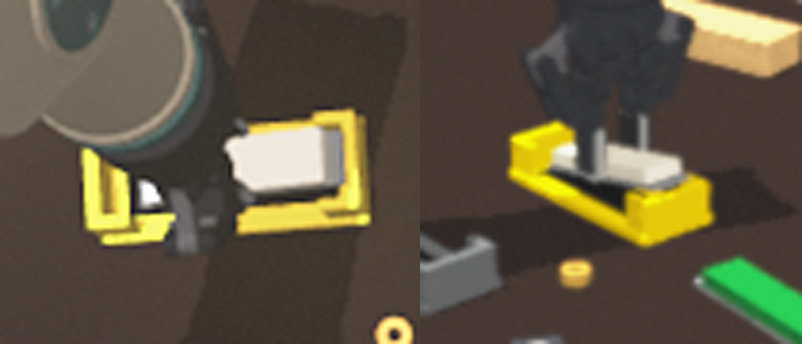

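Run:
```python
from h import *
f=lambda p:(np.array(p)+.5)/3.82-.5+[140,120]
w=ray("top",f([(343,155),(137,185)]),25);print("plate ends z25",w,w.mean(0))
w=ray("top",f([(322,127),(326,188)]),34.5);print("face corners at right",w,w.mean(0))
w=ray("top",f([(357,110),(362,208),(85,150),(90,232)]),30);print("rim outer",w,w.mean(0))
w=ray("top",f([(345,126),(346,196)]),30);print("rim inner right wall",w,w.mean(0))
```

```text
plate ends z25 [[614.36637332 231.8968688 ]
 [595.01329946 345.55980917]] [604.68983639 288.72833898]
face corners at right [[627.33515942 241.94646755]
 [593.47378939 238.47034005]] [610.4044744 240.2084038]
rim outer [[638.4730979  223.99697687]
 [583.80607687 219.24730401]
 [612.79272805 373.50698204]
 [567.12310543 368.61199149]] [600.54875206 296.3408136 ]
rim inner right wall [[629.36552455 230.29987788]
 [590.29034594 228.30554134]] [609.82793524 229.30270961]
```

The bar is inside the rim but its right end at (230,160) is only about 2 mm from the end wall. My trim in y was wrong, so I'll shift it back about 5 mm and go down gently.

Emit:
apply_moves:
  increments:
    - {"tx": -0.001,"ty": 0.005,"tz": 0.004,"rx": 0,"ry": 0,"rz": 0,"claw": 0.02}
    - {"tx": -0.001,"ty": 0.005,"tz": 0.004,"rx": 0,"ry": 0,"rz": 0,"claw": 0.02}
    - {"tx": -0.001,"ty": 0.005,"tz": 0.0,"rx": 0,"ry": 0,"rz": 0,"claw": 0.02}
    - {"tx": -0.001,"ty": 0.005,"tz": -0.003,"rx": 0,"ry": 0,"rz": 0,"claw": 0.02}
    - {"tx": -0.001,"ty": 0.005,"tz": -0.003,"rx": 0,"ry": 0,"rz": 0,"claw": 0.02}
    - {"tx": -0.001,"ty": 0.005,"tz": -0.006,"rx": 0,"ry": 0,"rz": 0,"claw": 0.02}
    - {"tx": -0.001,"ty": 0.005,"tz": -0.006,"rx": 0,"ry": 0,"rz": 0,"claw": 0.02}

```text
clock: 6.2
eef_pos: [602.8, 298.9, 16.4]
tool_rot: [3.142, -0.0, 1.668]
force: [-1.3, -0.5, 3.2]
width: 28.6
```

Run:
```python
from h import *
im=get_image("top");si=get_image("side")
a=np.hstack([cv2.resize(im[140:190,180:240],(480,400),interpolation=2),cv2.resize(si[165:215,290:350],(480,400),interpolation=2)])
a=cv2.resize(a,(800,333));cv2.imwrite("pics/w4.png",a[:,:,::-1])
for z in(20,28): # predicted right-end face corners for bar at carrier centre
    c=np.array([603,297.5]);t=np.radians(95.5);l=np.array([np.cos(t),np.sin(t)]);n=np.array([-l[1],l[0]])
    P=[np.r_[c-52*l+s*15*n,z] for s in(1,-1)]
    print(z,((proj("side",P)-[290,165])*6.667+[400,0]).round(),((proj("top",P)-[180,140])*6.667).round())
```

```text
20 [[649. 185.]
 [709. 164.]] [[291. 204.]
 [286. 111.]]
28 [[648. 166.]
 [709. 145.]] [[286. 198.]
 [280. 105.]]
```

View pics/w4.png

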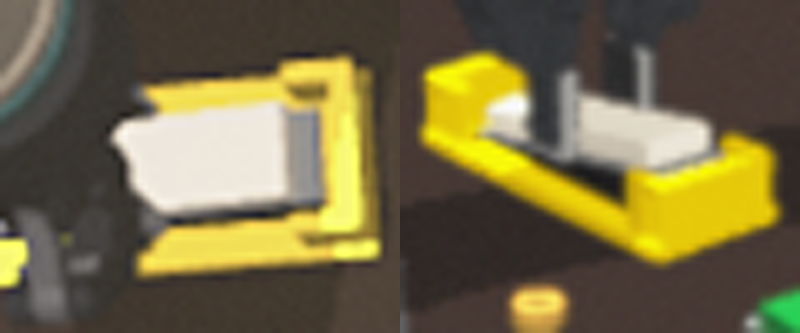

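The side view shows the bar still above the floor: its face corner at (648,143) is higher than the seated prediction (649,185), with a dark gap below. I'll continue down gently.

Emit:
apply_moves:
  increments:
    - {"tx": 0,"ty": 0,"tz": -0.002,"rx": 0,"ry": 0,"rz": 0,"claw": 0.02}
    - {"tx": 0,"ty": 0,"tz": -0.004,"rx": 0,"ry": 0,"rz": 0,"claw": 0.02}
    - {"tx": 0,"ty": 0,"tz": -0.004,"rx": 0,"ry": 0,"rz": 0,"claw": 0.02}

```text
clock: 6.6
eef_pos: [603.6, 298.2, 13.3]
tool_rot: [3.14, 0.001, 1.667]
force: [-1.5, -3.3, 7.9]
width: 28.5
```

Emit:
apply_moves:
  increments:
    - {"tx": 0,"ty": 0,"tz": -0.002,"rx": 0,"ry": 0,"rz": 0,"claw": 0.02}
    - {"tx": 0,"ty": 0,"tz": -0.003,"rx": 0,"ry": 0,"rz": 0,"claw": 0.02}
    - {"tx": 0,"ty": 0,"tz": -0.003,"rx": 0,"ry": 0,"rz": 0,"claw": 0.02}
    - {"tx": 0,"ty": 0,"tz": -0.003,"rx": 0,"ry": 0,"rz": 0,"claw": 0.02}

```text
clock: 7.0
eef_pos: [603.9, 297.6, 10.7]
tool_rot: [3.139, 0.001, 1.667]
force: [-2.4, -4.1, 9.0]
width: 28.4
```

Run:
```python
from h import *
s=read_state();print(s["eef_pos"],s["force"],s["torque"],np.degrees(s["tool_rot"]))
```

```text
[603.94503669 297.56559992  10.68212218] [-2.43629067 -4.12441176  9.03466178] [-0.36364238  0.44841763  0.15093138] [1.79874269e+02 8.08574992e-02 9.55074689e+01]
```

Emit:
apply_moves:
  increments:
    - {"tx": 0,"ty": 0,"tz": -0.002,"rx": 0,"ry": 0,"rz": 0,"claw": 0.02}
    - {"tx": 0,"ty": 0,"tz": -0.002,"rx": 0,"ry": 0,"rz": 0,"claw": 0.02}
    - {"tx": 0,"ty": 0,"tz": -0.002,"rx": 0,"ry": 0,"rz": 0,"claw": 0.05}
    - {"tx": 0,"ty": 0,"tz": -0.002,"rx": 0,"ry": 0,"rz": 0,"claw": 0.05}
    - {"tx": 0,"ty": 0,"tz": -0.002,"rx": 0,"ry": 0,"rz": 0,"claw": 0.05}
    - {"tx": 0,"ty": 0,"tz": -0.002,"rx": 0,"ry": 0,"rz": 0,"claw": 0.05}
    - {"tx": 0,"ty": 0,"tz": 0.03,"rx": 0,"ry": 0,"rz": 0,"claw": 0.05}
    - {"tx": 0,"ty": 0,"tz": 0.07,"rx": 0,"ry": 0,"rz": 0,"claw": 0.05}
    - {"tx": 0,"ty": 0,"tz": 0.11,"rx": 0,"ry": 0,"rz": 0,"claw": 0.05}
    - {"tx": 0,"ty": -0.05,"tz": 0.11,"rx": 0,"ry": 0,"rz": 0,"claw": 0.05}
    - {"tx": 0,"ty": -0.1,"tz": 0.11,"rx": 0,"ry": 0,"rz": 0,"claw": 0.05}
    - {"tx": -0.013,"ty": -0.203,"tz": 0.11,"rx": 0,"ry": 0,"rz": -0.8,"claw": 0.05}

```text
clock: 8.2
eef_pos: [596.9, 148.4, 119.6]
tool_rot: [3.139, 0.0, 1.598]
force: [0.7, -0.8, -0.6]
width: 50.2
```

Run:
```python
from h import *
im=get_image("top");si=get_image("side");s=read_state();print(s["eef_pos"],s["force"],np.degrees(s["tool_rot"]))
sub=np.zeros_like(im);sub[130:200,150:245]=im[130:200,150:245]
for c in blobs("top",sub,"white"): print(rect("top",c,20),c[:,0].mean(0))
a=np.hstack([cv2.resize(im[130:200,150:245],(475,350),interpolation=2),cv2.resize(si[165:215,290:350],(325,350),interpolation=2)])
cv2.imwrite("pics/w5.png",a[:,:,::-1])
```

```text
[595.90957798 139.73825413 120.31352024] [ 0.83151811 -0.10480562 -0.48807736] [179.96840089   0.32710628  90.79109068]
(604.7, 285.7, 88.9, 31.2, -84.6) [207.30526316 165.47368421]
```

View pics/w5.png

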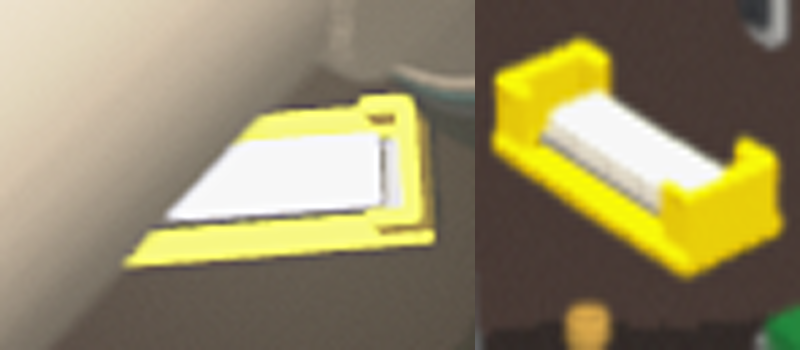

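White is seated: the side view shows it flat between the walls, and its face end is at about (226,164) in the top view. Now the green stone.

Emit:
apply_moves:
  increments:
    - {"tx": -0.006,"ty": -0.045,"tz": -0.03,"rx": 0,"ry": 0,"rz": 0.1,"claw": 0.055}
    - {"tx": -0.006,"ty": -0.045,"tz": -0.06,"rx": 0,"ry": 0,"rz": 0.1,"claw": 0.055}
    - {"tx": -0.006,"ty": -0.045,"tz": -0.06,"rx": 0,"ry": 0,"rz": 0.1,"claw": 0.055}
    - {"tx": -0.006,"ty": -0.045,"tz": -0.09,"rx": 0,"ry": 0,"rz": 0.1,"claw": 0.055}
    - {"tx": -0.006,"ty": -0.045,"tz": -0.11,"rx": 0,"ry": 0,"rz": 0.1,"claw": 0.055}
    - {"tx": -0.006,"ty": -0.045,"tz": -0.118,"rx": 0,"ry": 0,"rz": 0.1,"claw": 0.055}
    - {"tx": -0.006,"ty": -0.045,"tz": -0.118,"rx": 0,"ry": 0,"rz": 0.1,"claw": 0.055}
    - {"tx": -0.006,"ty": -0.045,"tz": -0.118,"rx": 0,"ry": 0,"rz": 0.1,"claw": 0.02}
    - {"tx": -0.006,"ty": -0.045,"tz": -0.118,"rx": 0,"ry": 0,"rz": 0.1,"claw": 0.02}
    - {"tx": -0.006,"ty": -0.045,"tz": -0.118,"rx": 0,"ry": 0,"rz": 0.1,"claw": 0.02}
    - {"tx": -0.006,"ty": -0.045,"tz": -0.118,"rx": 0,"ry": 0,"rz": 0.1,"claw": 0.02}
    - {"tx": -0.006,"ty": -0.045,"tz": -0.118,"rx": 0,"ry": 0,"rz": 0.1,"claw": 0.02}

```text
clock: 9.5
eef_pos: [591.6, 104.9, 2.8]
tool_rot: [3.139, -0.001, 1.607]
force: [0.3, 0.6, 7.4]
width: 28.5
```

The grip is about 10 mm off centre along the bar because the previous move was cut short. I'll regrip.

Emit:
apply_moves:
  increments:
    - {"tx": 0,"ty": 0,"tz": 0,"rx": 0,"ry": 0,"rz": 0,"claw": 0.055}
    - {"tx": 0,"ty": 0,"tz": 0,"rx": 0,"ry": 0,"rz": 0,"claw": 0.055}
    - {"tx": 0,"ty": 0,"tz": 0,"rx": 0,"ry": 0,"rz": 0,"claw": 0.055}
    - {"tx": -0.001,"ty": -0.01,"tz": 0,"rx": 0,"ry": 0,"rz": 0,"claw": 0.055}
    - {"tx": -0.001,"ty": -0.01,"tz": 0,"rx": 0,"ry": 0,"rz": 0,"claw": 0.055}
    - {"tx": -0.001,"ty": -0.01,"tz": 0,"rx": 0,"ry": 0,"rz": 0,"claw": 0.02}
    - {"tx": -0.001,"ty": -0.01,"tz": 0,"rx": 0,"ry": 0,"rz": 0,"claw": 0.02}
    - {"tx": -0.001,"ty": -0.01,"tz": 0,"rx": 0,"ry": 0,"rz": 0,"claw": 0.02}
    - {"tx": -0.001,"ty": -0.01,"tz": 0,"rx": 0,"ry": 0,"rz": 0,"claw": 0.02}
    - {"tx": -0.001,"ty": -0.01,"tz": 0,"rx": 0,"ry": 0,"rz": 0,"claw": 0.02}
    - {"tx": -0.001,"ty": -0.01,"tz": 0.04,"rx": 0,"ry": 0,"rz": 0,"claw": 0.02}
    - {"tx": -0.001,"ty": -0.01,"tz": 0.08,"rx": 0,"ry": 0,"rz": 0,"claw": 0.02}

```text
clock: 10.7
eef_pos: [587.8, 95.0, 80.3]
tool_rot: [-3.137, 0.0, 1.607]
force: [0.8, 0.2, -1.1]
width: 28.4
```

Emit:
apply_moves:
  increments:
    - {"tx": 0.014,"ty": 0.203,"tz": 0.025,"rx": 0,"ry": 0,"rz": 0.7,"claw": 0.02}
    - {"tx": 0.014,"ty": 0.203,"tz": 0.025,"rx": 0,"ry": 0,"rz": 0.7,"claw": 0.02}
    - {"tx": 0.014,"ty": 0.203,"tz": 0.025,"rx": 0,"ry": 0,"rz": 0.7,"claw": 0.02}
    - {"tx": 0.014,"ty": 0.203,"tz": 0.025,"rx": 0,"ry": 0,"rz": 0.7,"claw": 0.02}
    - {"tx": 0.014,"ty": 0.203,"tz": 0.025,"rx": 0,"ry": 0,"rz": 0.7,"claw": 0.02}
    - {"tx": 0.014,"ty": 0.203,"tz": 0.025,"rx": 0,"ry": 0,"rz": 0.7,"claw": 0.02}
    - {"tx": 0.014,"ty": 0.203,"tz": 0.025,"rx": 0,"ry": 0,"rz": 0.7,"claw": 0.02}
    - {"tx": 0.014,"ty": 0.203,"tz": 0.025,"rx": 0,"ry": 0,"rz": 0.7,"claw": 0.02}
    - {"tx": 0.014,"ty": 0.203,"tz": -0.03,"rx": 0,"ry": 0,"rz": 0.7,"claw": 0.02}
    - {"tx": 0.014,"ty": 0.203,"tz": -0.03,"rx": 0,"ry": 0,"rz": 0.7,"claw": 0.02}
    - {"tx": 0.014,"ty": 0.203,"tz": -0.03,"rx": 0,"ry": 0,"rz": 0.7,"claw": 0.02}
    - {"tx": 0.014,"ty": 0.203,"tz": -0.03,"rx": 0,"ry": 0,"rz": 0.7,"claw": 0.02}

```text
clock: 11.9
eef_pos: [604.7, 296.8, 52.6]
tool_rot: [3.139, 0.0, 1.667]
force: [-0.5, 0.1, 0.2]
width: 28.3
```

Run:
```python
from h import *
im=get_image("top");si=get_image("side");s=read_state();print(s["eef_pos"],s["force"],np.degrees(s["tool_rot"]))
a=np.hstack([cv2.resize(im[120:200,150:245],(475,400),interpolation=2),cv2.resize(si[150:215,285:350],(400,400),interpolation=2)])
a=cv2.resize(a,(800,366));cv2.imwrite("pics/g1.png",a[:,:,::-1])
```

```text
[604.85820266 297.42076145  53.03520809] [-0.33768918  0.73893297 -0.83279226] [ 1.79823864e+02 -2.92202091e-02  9.55359410e+01]
```

View pics/g1.png

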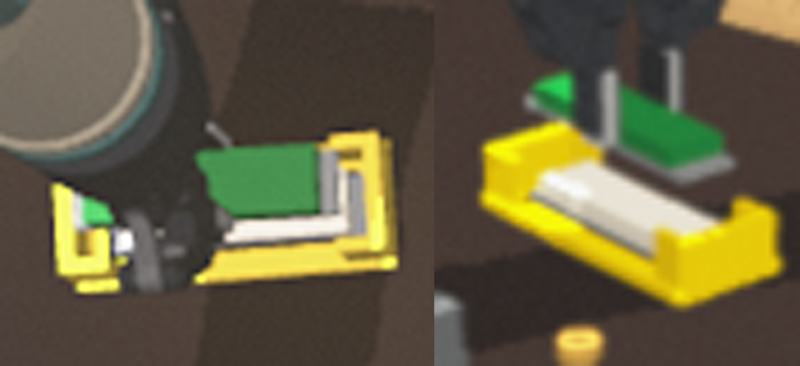

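Run:
```python
from h import *
f=lambda p:(np.array(p)+.5)/4.573-.5+[150,120]
l=np.array([np.cos(np.radians(95.5)),np.sin(np.radians(95.5))])
w=ray("top",f([(319,148),(320,212)]),65);print(w,w.mean(0)+52*l)
w=ray("top",f([(347,235),(347,175)]),20);print(w,w.mean(0)+52*l)
```

```text
[[620.9046433  244.21966482]
 [592.15269456 242.67034542]] [601.5446898  295.20560744]
[[592.18605788 240.49507026]
 [620.452497   241.55691407]] [601.33529831 292.78659448]
```

Emit:
apply_moves:
  increments:
    - {"tx": -0.001,"ty": 0.001,"tz": -0.01,"rx": 0,"ry": 0,"rz": 0,"claw": 0.02}
    - {"tx": -0.001,"ty": 0.001,"tz": -0.018,"rx": 0,"ry": 0,"rz": 0,"claw": 0.02}
    - {"tx": -0.001,"ty": 0.001,"tz": -0.022,"rx": 0,"ry": 0,"rz": 0,"claw": 0.02}
    - {"tx": -0.001,"ty": 0.001,"tz": -0.025,"rx": 0,"ry": 0,"rz": 0,"claw": 0.02}
    - {"tx": -0.001,"ty": 0.001,"tz": -0.025,"rx": 0,"ry": 0,"rz": 0,"claw": 0.02}

```text
clock: 12.5
eef_pos: [602.1, 298.5, 25.4]
tool_rot: [-3.141, 0.0, 1.668]
force: [-0.2, -0.5, -1.4]
width: 28.0
```

Emit:
apply_moves:
  increments:
    - {"tx": 0,"ty": 0,"tz": -0.001,"rx": 0,"ry": 0,"rz": 0,"claw": 0.02}
    - {"tx": 0,"ty": 0,"tz": -0.002,"rx": 0,"ry": 0,"rz": 0,"claw": 0.02}
    - {"tx": 0,"ty": 0,"tz": -0.002,"rx": 0,"ry": 0,"rz": 0,"claw": 0.02}

```text
clock: 12.8
eef_pos: [602.4, 298.7, 24.0]
tool_rot: [3.142, -0.0, 1.668]
force: [-0.8, -0.8, -1.3]
width: 28.1
```

Emit:
apply_moves:
  increments:
    - {"tx": 0,"ty": 0,"tz": -0.001,"rx": 0,"ry": 0,"rz": 0,"claw": 0.02}
    - {"tx": 0,"ty": 0,"tz": -0.001,"rx": 0,"ry": 0,"rz": 0,"claw": 0.02}
    - {"tx": 0,"ty": 0,"tz": -0.001,"rx": 0,"ry": 0,"rz": 0,"claw": 0.05}
    - {"tx": 0,"ty": 0,"tz": -0.001,"rx": 0,"ry": 0,"rz": 0,"claw": 0.05}
    - {"tx": 0,"ty": 0,"tz": -0.001,"rx": 0,"ry": 0,"rz": 0,"claw": 0.05}
    - {"tx": 0,"ty": 0,"tz": -0.001,"rx": 0,"ry": 0,"rz": 0,"claw": 0.05}
    - {"tx": 0,"ty": 0,"tz": 0.02,"rx": 0,"ry": 0,"rz": 0,"claw": 0.05}
    - {"tx": 0,"ty": 0,"tz": 0.05,"rx": 0,"ry": 0,"rz": 0,"claw": 0.05}
    - {"tx": 0,"ty": 0,"tz": 0.09,"rx": 0,"ry": 0,"rz": 0,"claw": 0.05}
    - {"tx": 0,"ty": 0,"tz": 0.09,"rx": 0,"ry": 0,"rz": 0,"claw": 0.05}

```text
clock: 13.8
eef_pos: [606.7, 298.8, 121.5]
tool_rot: [3.131, -0.002, 1.668]
force: [0.5, 0.2, 0.6]
width: 49.9
```

Emit:
apply_moves:
  increments:
    - {"tx": -0.016,"ty": -0.411,"tz": -0.02,"rx": 0,"ry": 0,"rz": -6.4,"claw": 0.05}
    - {"tx": -0.016,"ty": -0.411,"tz": -0.02,"rx": 0,"ry": 0,"rz": -6.4,"claw": 0.05}
    - {"tx": -0.016,"ty": -0.411,"tz": -0.02,"rx": 0,"ry": 0,"rz": -6.4,"claw": 0.05}
    - {"tx": -0.016,"ty": -0.411,"tz": -0.02,"rx": 0,"ry": 0,"rz": -6.4,"claw": 0.05}
    - {"tx": -0.016,"ty": -0.411,"tz": -0.02,"rx": 0,"ry": 0,"rz": -6.4,"claw": 0.05}
    - {"tx": -0.016,"ty": -0.411,"tz": -0.02,"rx": 0,"ry": 0,"rz": -6.4,"claw": 0.05}
    - {"tx": -0.016,"ty": -0.411,"tz": -0.02,"rx": 0,"ry": 0,"rz": -6.4,"claw": 0.05}
    - {"tx": -0.016,"ty": -0.411,"tz": -0.02,"rx": 0,"ry": 0,"rz": -6.4,"claw": 0.055}
    - {"tx": -0.016,"ty": -0.411,"tz": -0.02,"rx": 0,"ry": 0,"rz": -6.4,"claw": 0.055}
    - {"tx": -0.016,"ty": -0.411,"tz": -0.02,"rx": 0,"ry": 0,"rz": -6.4,"claw": 0.055}
    - {"tx": -0.016,"ty": -0.411,"tz": -0.02,"rx": 0,"ry": 0,"rz": -6.4,"claw": 0.055}
    - {"tx": -0.016,"ty": -0.411,"tz": -0.02,"rx": 0,"ry": 0,"rz": -6.4,"claw": 0.055}

```text
clock: 15.0
eef_pos: [586.9, -109.4, 93.9]
tool_rot: [-3.141, -0.002, 1.113]
force: [-0.5, -0.2, -0.6]
width: 54.8
```

Run:
```python
from h import *
im=get_image("top");si=get_image("side");s=read_state();print(s["eef_pos"],s["force"],np.degrees(s["tool_rot"]))
for c in blobs("top",im,"green"): print(rect("top",c,34),c[:,0].mean(0))
for c in blobs("side",si,"red"): print("red side",rect("side",c,10))
```

```text
[ 586.77980517 -109.82161094   93.9062175 ] [-0.51291575  0.99421415 -0.46045034] [-1.79966496e+02 -5.81272143e-02  6.37660434e+01]
red side (509.0, -557.8, 32.7, 23.6, 70.8)
red side (586.9, -110.5, 117.7, 36.2, 63.2)
```

Emit:
apply_moves:
  increments:
    - {"tx": 0,"ty": -0.002,"tz": -0.04,"rx": 0,"ry": 0,"rz": 0,"claw": 0.055}
    - {"tx": 0,"ty": -0.002,"tz": -0.07,"rx": 0,"ry": 0,"rz": 0,"claw": 0.055}
    - {"tx": 0,"ty": -0.002,"tz": -0.085,"rx": 0,"ry": 0,"rz": 0,"claw": 0.055}
    - {"tx": 0,"ty": -0.002,"tz": -0.091,"rx": 0,"ry": 0,"rz": 0,"claw": 0.055}
    - {"tx": 0,"ty": -0.002,"tz": -0.091,"rx": 0,"ry": 0,"rz": 0,"claw": 0.055}
    - {"tx": 0,"ty": -0.002,"tz": -0.091,"rx": 0,"ry": 0,"rz": 0,"claw": 0.02}
    - {"tx": 0,"ty": -0.002,"tz": -0.091,"rx": 0,"ry": 0,"rz": 0,"claw": 0.02}
    - {"tx": 0,"ty": -0.002,"tz": -0.091,"rx": 0,"ry": 0,"rz": 0,"claw": 0.02}
    - {"tx": 0,"ty": -0.002,"tz": -0.091,"rx": 0,"ry": 0,"rz": 0,"claw": 0.02}
    - {"tx": 0,"ty": -0.002,"tz": -0.091,"rx": 0,"ry": 0,"rz": 0,"claw": 0.02}
    - {"tx": 0,"ty": -0.002,"tz": -0.04,"rx": 0,"ry": 0,"rz": 0,"claw": 0.02}
    - {"tx": 0,"ty": -0.002,"tz": 0.006,"rx": 0,"ry": 0,"rz": 0,"claw": 0.02}

```text
clock: 16.3
eef_pos: [585.5, -114.2, 100.7]
tool_rot: [-3.14, 0.001, 1.109]
force: [1.8, -0.3, 0.3]
width: 28.1
```

Emit:
apply_moves:
  increments:
    - {"tx": 0.016,"ty": 0.41,"tz": 0.02,"rx": 0,"ry": 0,"rz": 6.4,"claw": 0.02}
    - {"tx": 0.016,"ty": 0.41,"tz": 0.02,"rx": 0,"ry": 0,"rz": 6.4,"claw": 0.02}
    - {"tx": 0.016,"ty": 0.41,"tz": 0.02,"rx": 0,"ry": 0,"rz": 6.4,"claw": 0.02}
    - {"tx": 0.016,"ty": 0.41,"tz": 0.02,"rx": 0,"ry": 0,"rz": 6.4,"claw": 0.02}
    - {"tx": 0.016,"ty": 0.41,"tz": 0.02,"rx": 0,"ry": 0,"rz": 6.4,"claw": 0.02}
    - {"tx": 0.016,"ty": 0.41,"tz": 0.02,"rx": 0,"ry": 0,"rz": 6.4,"claw": 0.02}
    - {"tx": 0.016,"ty": 0.41,"tz": 0.02,"rx": 0,"ry": 0,"rz": 6.4,"claw": 0.02}
    - {"tx": 0.016,"ty": 0.41,"tz": 0.02,"rx": 0,"ry": 0,"rz": 6.4,"claw": 0.02}
    - {"tx": 0.016,"ty": 0.41,"tz": 0.02,"rx": 0,"ry": 0,"rz": 6.4,"claw": 0.02}
    - {"tx": 0.016,"ty": 0.41,"tz": 0.0,"rx": 0,"ry": 0,"rz": 6.4,"claw": 0.02}
    - {"tx": 0.016,"ty": 0.41,"tz": -0.02,"rx": 0,"ry": 0,"rz": 6.4,"claw": 0.02}
    - {"tx": 0.016,"ty": 0.41,"tz": -0.02,"rx": 0,"ry": 0,"rz": 6.4,"claw": 0.02}

```text
clock: 17.5
eef_pos: [600.2, 295.1, 77.7]
tool_rot: [-3.137, 0.001, 1.668]
force: [-0.1, -0.1, -0.6]
width: 27.9
```

Run:
```python
from h import *
im=get_image("top");si=get_image("side");s=read_state();print(s["eef_pos"],s["force"],np.degrees(s["tool_rot"]),s["width"])
a=np.hstack([cv2.resize(im[120:200,150:245],(475,400),interpolation=2),cv2.resize(si[150:215,285:350],(400,400),interpolation=2)])
a=cv2.resize(a,(800,366));cv2.imwrite("pics/r1.png",a[:,:,::-1])
```

```text
[602.47898236 295.11912347  80.42202599] [ 0.74585111  0.33607517 -0.55361623] [-1.79998864e+02  2.42937776e-02  9.55332330e+01] 27.769516099347584
```

View pics/r1.png

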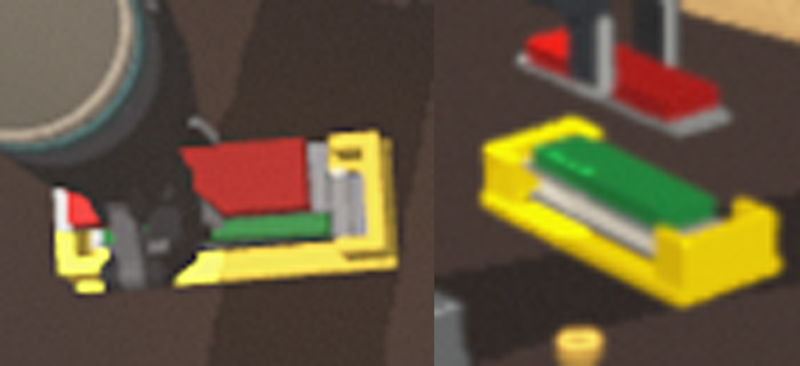

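Run:
```python
from h import *
f=lambda p:(np.array(p)+.5)/4.573-.5+[150,120]
l=np.array([np.cos(np.radians(95.5)),np.sin(np.radians(95.5))])
w=ray("top",f([(306,141),(309,209)]),91);print(w,w.mean(0)+52*l)
w=ray("top",f([(330,215),(330,236)]),34);print(w,(w.mean(0)+52*l))
```

```text
[[616.90032217 243.6619244 ]
 [587.24268387 241.21607926]] [597.08752389 294.19960414]
[[598.1498762  245.4726438 ]
 [588.4155117  245.10176356]] [588.29871482 297.04780599]
```

Emit:
apply_moves:
  increments:
    - {"tx": 0.002,"ty": 0.003,"tz": -0.015,"rx": 0,"ry": 0,"rz": 0,"claw": 0.02}
    - {"tx": 0.002,"ty": 0.003,"tz": -0.025,"rx": 0,"ry": 0,"rz": 0,"claw": 0.02}
    - {"tx": 0.002,"ty": 0.003,"tz": -0.032,"rx": 0,"ry": 0,"rz": 0,"claw": 0.02}
    - {"tx": 0.002,"ty": 0.003,"tz": -0.036,"rx": 0,"ry": 0,"rz": 0,"claw": 0.02}
    - {"tx": 0.002,"ty": 0.003,"tz": -0.039,"rx": 0,"ry": 0,"rz": 0,"claw": 0.02}
    - {"tx": 0.002,"ty": 0.003,"tz": -0.039,"rx": 0,"ry": 0,"rz": 0,"claw": 0.02}
    - {"tx": 0.002,"ty": 0.003,"tz": -0.039,"rx": 0,"ry": 0,"rz": 0,"claw": 0.02}

```text
clock: 18.3
eef_pos: [604.6, 298.6, 41.3]
tool_rot: [3.141, -0.0, 1.668]
force: [0.7, 0.1, -1.2]
width: 28.3
```

Emit:
apply_moves:
  increments:
    - {"tx": 0,"ty": 0,"tz": -0.001,"rx": 0,"ry": 0,"rz": 0,"claw": 0.02}
    - {"tx": 0,"ty": 0,"tz": -0.003,"rx": 0,"ry": 0,"rz": 0,"claw": 0.02}
    - {"tx": 0,"ty": 0,"tz": -0.003,"rx": 0,"ry": 0,"rz": 0,"claw": 0.02}

```text
clock: 18.6
eef_pos: [604.8, 298.8, 38.7]
tool_rot: [3.141, -0.0, 1.668]
force: [-0.9, 0.5, 3.6]
width: 27.9
```

Emit:
apply_moves:
  increments:
    - {"tx": 0,"ty": 0,"tz": 0,"rx": 0,"ry": 0,"rz": 0,"claw": 0.05}
    - {"tx": 0,"ty": 0,"tz": 0,"rx": 0,"ry": 0,"rz": 0,"claw": 0.05}
    - {"tx": 0,"ty": 0,"tz": 0,"rx": 0,"ry": 0,"rz": 0,"claw": 0.05}
    - {"tx": 0,"ty": 0,"tz": 0,"rx": 0,"ry": 0,"rz": 0,"claw": 0.05}
    - {"tx": 0,"ty": 0,"tz": 0.02,"rx": 0,"ry": 0,"rz": 0,"claw": 0.05}
    - {"tx": 0,"ty": 0,"tz": 0.05,"rx": 0,"ry": 0,"rz": 0,"claw": 0.05}
    - {"tx": 0,"ty": 0,"tz": 0.08,"rx": 0,"ry": 0,"rz": 0,"claw": 0.05}
    - {"tx": 0.003,"ty": -0.2,"tz": 0.08,"rx": 0,"ry": 0,"rz": -1.5,"claw": 0.05}
    - {"tx": 0.003,"ty": -0.2,"tz": 0.08,"rx": 0,"ry": 0,"rz": -1.5,"claw": 0.05}
    - {"tx": 0.003,"ty": -0.2,"tz": 0.08,"rx": 0,"ry": 0,"rz": -1.5,"claw": 0.05}
    - {"tx": 0.003,"ty": -0.2,"tz": 0.08,"rx": 0,"ry": 0,"rz": -1.5,"claw": 0.05}
    - {"tx": 0.003,"ty": -0.2,"tz": 0.08,"rx": 0,"ry": 0,"rz": -1.5,"claw": 0.05}

```text
clock: 19.8
eef_pos: [608.1, 87.8, 121.2]
tool_rot: [3.138, 0.006, 1.524]
force: [-0.4, -0.5, 0.1]
width: 49.7
```

Emit:
apply_moves:
  increments:
    - {"tx": 0,"ty": -0.4,"tz": -0.02,"rx": 0,"ry": 0,"rz": 0,"claw": 0.055}
    - {"tx": 0,"ty": -0.4,"tz": -0.02,"rx": 0,"ry": 0,"rz": 0,"claw": 0.055}
    - {"tx": 0,"ty": -0.4,"tz": -0.02,"rx": 0,"ry": 0,"rz": 0,"claw": 0.055}
    - {"tx": 0,"ty": -0.4,"tz": -0.02,"rx": 0,"ry": 0,"rz": 0,"claw": 0.055}
    - {"tx": 0,"ty": -0.4,"tz": -0.02,"rx": 0,"ry": 0,"rz": 0,"claw": 0.055}
    - {"tx": 0,"ty": -0.4,"tz": -0.02,"rx": 0,"ry": 0,"rz": 0,"claw": 0.055}
    - {"tx": 0,"ty": -0.4,"tz": -0.02,"rx": 0,"ry": 0,"rz": 0,"claw": 0.055}
    - {"tx": 0,"ty": -0.4,"tz": -0.02,"rx": 0,"ry": 0,"rz": 0,"claw": 0.055}
    - {"tx": 0,"ty": -0.4,"tz": -0.02,"rx": 0,"ry": 0,"rz": 0,"claw": 0.055}
    - {"tx": 0,"ty": -0.4,"tz": -0.02,"rx": 0,"ry": 0,"rz": 0,"claw": 0.055}
    - {"tx": 0,"ty": -0.4,"tz": -0.02,"rx": 0,"ry": 0,"rz": 0,"claw": 0.055}

```text
clock: 20.9
eef_pos: [608.0, -299.7, 98.6]
tool_rot: [3.141, -0.001, 1.538]
force: [-0.1, 0.6, -0.6]
width: 54.6
```

Run:
```python
from h import *
im=get_image("top");si=get_image("side");s=read_state();print(s["eef_pos"],s["force"],np.degrees(s["tool_rot"]))
for c in blobs("top",im,"red"): print(rect("top",c,48),c[:,0].mean(0))
for c in blobs("side",si,"tan"): print(rect("side",c,10),c[:,0].mean(0))
a=np.hstack([cv2.resize(im[120:200,150:245],(475,400),interpolation=2),cv2.resize(si[150:215,285:350],(400,400),interpolation=2)])
a=cv2.resize(a,(800,366));cv2.imwrite("pics/r2.png",a[:,:,::-1])
```

```text
[ 608.32617024 -298.93426066   98.32849131] [ 0.01489592 -0.51935136 -0.05692815] [ 1.79970818e+02 -7.86095054e-02  8.82264448e+01]
(602.3, 299.3, 103.7, 30.2, -84.6) [194.29268293 162.42276423]
(607.2, -301.9, 110.1, 41.1, 87.8) [509.13235294 302.66176471]
(447.9, 929.0, 344.7, 110.3, 73.3) [182.11891892 139.33513514]
```

View pics/r2.png

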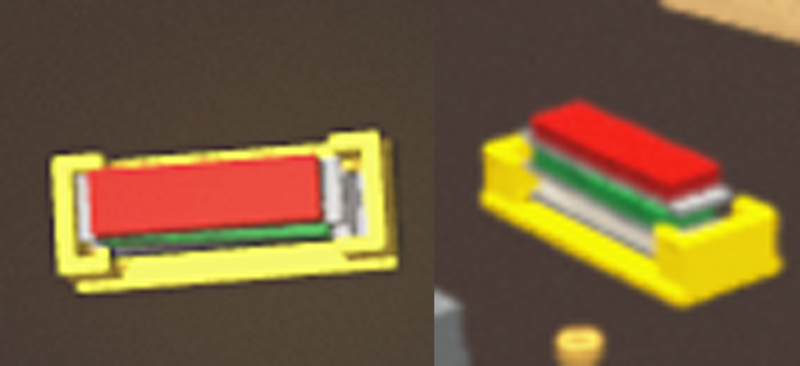

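The yellow stack is good: red is level on green at about (602,299) with yaw 95.4°, against a carrier centre of about (603,297.5). Now the tan strop.

Emit:
apply_moves:
  increments:
    - {"tx": 0,"ty": -0.003,"tz": -0.04,"rx": 0,"ry": 0,"rz": 0,"claw": 0.055}
    - {"tx": 0,"ty": -0.003,"tz": -0.07,"rx": 0,"ry": 0,"rz": 0,"claw": 0.055}
    - {"tx": 0,"ty": -0.003,"tz": -0.09,"rx": 0,"ry": 0,"rz": 0,"claw": 0.055}
    - {"tx": 0,"ty": -0.003,"tz": -0.096,"rx": 0,"ry": 0,"rz": 0,"claw": 0.055}
    - {"tx": 0,"ty": -0.003,"tz": -0.096,"rx": 0,"ry": 0,"rz": 0,"claw": 0.055}
    - {"tx": 0,"ty": -0.003,"tz": -0.096,"rx": 0,"ry": 0,"rz": 0,"claw": 0.02}
    - {"tx": 0,"ty": -0.003,"tz": -0.096,"rx": 0,"ry": 0,"rz": 0,"claw": 0.02}
    - {"tx": 0,"ty": -0.003,"tz": -0.096,"rx": 0,"ry": 0,"rz": 0,"claw": 0.02}
    - {"tx": 0,"ty": -0.003,"tz": -0.096,"rx": 0,"ry": 0,"rz": 0,"claw": 0.02}
    - {"tx": 0,"ty": -0.003,"tz": -0.096,"rx": 0,"ry": 0,"rz": 0,"claw": 0.02}
    - {"tx": 0,"ty": -0.003,"tz": -0.096,"rx": 0,"ry": 0,"rz": 0,"claw": 0.02}

```text
clock: 22.1
eef_pos: [608.4, -305.1, 4.0]
tool_rot: [3.139, 0.001, 1.537]
force: [0.8, 0.2, 6.3]
width: 28.2
```

Emit:
apply_moves:
  increments:
    - {"tx": 0,"ty": 0,"tz": 0.05,"rx": 0,"ry": 0,"rz": 0,"claw": 0.02}
    - {"tx": 0,"ty": 0,"tz": 0.1,"rx": 0,"ry": 0,"rz": 0,"claw": 0.02}
    - {"tx": -0.087,"ty": 0.298,"tz": 0.1,"rx": 0,"ry": 0,"rz": 1.8,"claw": 0.02}
    - {"tx": -0.087,"ty": 0.298,"tz": 0.1,"rx": 0,"ry": 0,"rz": 1.8,"claw": 0.02}
    - {"tx": -0.087,"ty": 0.298,"tz": 0.1,"rx": 0,"ry": 0,"rz": 1.8,"claw": 0.02}
    - {"tx": -0.087,"ty": 0.298,"tz": 0.1,"rx": 0,"ry": 0,"rz": 1.8,"claw": 0.02}
    - {"tx": -0.087,"ty": 0.298,"tz": 0.1,"rx": 0,"ry": 0,"rz": 1.8,"claw": 0.02}
    - {"tx": -0.087,"ty": 0.298,"tz": 0.1,"rx": 0,"ry": 0,"rz": 1.8,"claw": 0.02}
    - {"tx": -0.087,"ty": 0.298,"tz": 0.1,"rx": 0,"ry": 0,"rz": 1.8,"claw": 0.02}
    - {"tx": -0.087,"ty": 0.298,"tz": 0.1,"rx": 0,"ry": 0,"rz": 1.8,"claw": 0.02}

```text
clock: 23.1
eef_pos: [520.0, -3.4, 102.2]
tool_rot: [-3.142, -0.002, 1.699]
force: [0.2, 0.3, -0.9]
width: 28.1
```

Emit:
apply_moves:
  increments:
    - {"tx": -0.086,"ty": 0.298,"tz": 0,"rx": 0,"ry": 0,"rz": 0,"claw": 0.02}
    - {"tx": -0.086,"ty": 0.298,"tz": 0,"rx": 0,"ry": 0,"rz": 0,"claw": 0.02}
    - {"tx": -0.086,"ty": 0.298,"tz": 0,"rx": 0,"ry": 0,"rz": 0,"claw": 0.02}
    - {"tx": -0.086,"ty": 0.298,"tz": 0,"rx": 0,"ry": 0,"rz": 0,"claw": 0.02}
    - {"tx": -0.086,"ty": 0.298,"tz": 0,"rx": 0,"ry": 0,"rz": 0,"claw": 0.02}
    - {"tx": -0.086,"ty": 0.298,"tz": 0,"rx": 0,"ry": 0,"rz": 0,"claw": 0.02}
    - {"tx": -0.086,"ty": 0.298,"tz": 0,"rx": 0,"ry": 0,"rz": 0,"claw": 0.02}
    - {"tx": -0.086,"ty": 0.298,"tz": -0.04,"rx": 0,"ry": 0,"rz": 0,"claw": 0.02}
    - {"tx": -0.086,"ty": 0.298,"tz": -0.06,"rx": 0,"ry": 0,"rz": 0,"claw": 0.02}
    - {"tx": -0.086,"ty": 0.298,"tz": -0.06,"rx": 0,"ry": 0,"rz": 0,"claw": 0.02}

```text
clock: 24.1
eef_pos: [434.7, 289.3, 40.3]
tool_rot: [-3.139, 0.003, 1.692]
force: [0.7, -0.4, -0.6]
width: 28.1
```

Run:
```python
from h import *
im=get_image("top");si=get_image("side");s=read_state();print(s["eef_pos"],s["force"],np.degrees(s["tool_rot"]),s["width"])
a=np.hstack([cv2.resize(im[200:280,145:245],(500,400),interpolation=2),cv2.resize(si[165:240,220:295],(400,400),interpolation=2)])
cv2.imwrite("pics/t1.png",cv2.resize(a,(800,356))[:,:,::-1])
```

```text
[436.24547388 290.02269776  42.60160729] [0.3270727  0.01630359 0.14227019] [1.79914373e+02 5.02308746e-02 9.69044682e+01] 28.26130376683952
```

View pics/t1.png

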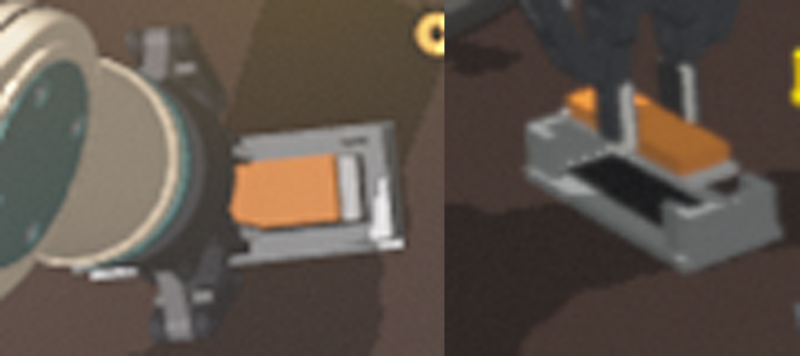

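Run:
```python
from h import *
f=lambda p:(np.array(p)+.5)/4.447-.5+[145,200]
l=np.array([np.cos(np.radians(97)),np.sin(np.radians(97))])
w=ray("top",f([(336,155),(340,222)]),53);print(w,w.mean(0)+52*l)
w=ray("top",f([(358,155),(361,222)]),43);print(w,w.mean(0)+60*l)
w=ray("top",f([(390,123)]),30);print(w)
```

```text
[[454.04228584 238.9489696 ]
 [423.45362544 235.94839292]] [432.41074978 289.06108115]
[[455.08305736 231.10052794]
 [424.14995414 228.55099287]] [432.30434515 289.3785295 ]
[[471.52572443 219.52580895]]
```

Emit:
apply_moves:
  increments:
    - {"tx": 0.001,"ty": 0.0045,"tz": 0,"rx": 0,"ry": 0,"rz": 0,"claw": 0.02}
    - {"tx": 0.001,"ty": 0.0045,"tz": -0.012,"rx": 0,"ry": 0,"rz": 0,"claw": 0.02}
    - {"tx": 0.001,"ty": 0.0045,"tz": -0.02,"rx": 0,"ry": 0,"rz": 0,"claw": 0.02}
    - {"tx": 0.001,"ty": 0.0045,"tz": -0.025,"rx": 0,"ry": 0,"rz": 0,"claw": 0.02}
    - {"tx": 0.001,"ty": 0.0045,"tz": -0.029,"rx": 0,"ry": 0,"rz": 0,"claw": 0.02}
    - {"tx": 0.001,"ty": 0.0045,"tz": -0.029,"rx": 0,"ry": 0,"rz": 0,"claw": 0.02}
    - {"tx": 0.001,"ty": 0.0045,"tz": -0.029,"rx": 0,"ry": 0,"rz": 0,"claw": 0.02}

```text
clock: 24.9
eef_pos: [435.5, 296.0, 13.0]
tool_rot: [3.142, 0.0, 1.694]
force: [-0.1, -0.3, -0.9]
width: 27.9
```

Emit:
apply_moves:
  increments:
    - {"tx": 0,"ty": 0,"tz": -0.002,"rx": 0,"ry": 0,"rz": 0,"claw": 0.02}
    - {"tx": 0,"ty": 0,"tz": -0.003,"rx": 0,"ry": 0,"rz": 0,"claw": 0.02}
    - {"tx": 0,"ty": 0,"tz": -0.003,"rx": 0,"ry": 0,"rz": 0,"claw": 0.02}

```text
clock: 25.2
eef_pos: [435.4, 296.2, 10.1]
tool_rot: [3.141, -0.0, 1.694]
force: [0.1, 0.9, -0.2]
width: 28.5
```

Emit:
apply_moves:
  increments:
    - {"tx": 0,"ty": 0,"tz": -0.001,"rx": 0,"ry": 0,"rz": 0,"claw": 0.02}
    - {"tx": 0,"ty": 0,"tz": -0.001,"rx": 0,"ry": 0,"rz": 0,"claw": 0.05}
    - {"tx": 0,"ty": 0,"tz": -0.001,"rx": 0,"ry": 0,"rz": 0,"claw": 0.05}
    - {"tx": 0,"ty": 0,"tz": -0.001,"rx": 0,"ry": 0,"rz": 0,"claw": 0.05}
    - {"tx": 0,"ty": 0,"tz": -0.001,"rx": 0,"ry": 0,"rz": 0,"claw": 0.05}
    - {"tx": 0,"ty": 0,"tz": 0.02,"rx": 0,"ry": 0,"rz": 0,"claw": 0.05}
    - {"tx": 0,"ty": 0,"tz": 0.06,"rx": 0,"ry": 0,"rz": 0,"claw": 0.05}
    - {"tx": 0,"ty": 0,"tz": 0.09,"rx": 0,"ry": 0,"rz": 0,"claw": 0.05}
    - {"tx": 0.06,"ty": -0.15,"tz": 0.09,"rx": 0,"ry": 0,"rz": 0.5,"claw": 0.05}
    - {"tx": 0.06,"ty": -0.15,"tz": 0.09,"rx": 0,"ry": 0,"rz": 0.5,"claw": 0.05}
    - {"tx": 0.06,"ty": -0.15,"tz": 0.09,"rx": 0,"ry": 0,"rz": 0.5,"claw": 0.05}
    - {"tx": 0.06,"ty": -0.15,"tz": 0.09,"rx": 0,"ry": 0,"rz": 0.5,"claw": 0.05}

```text
clock: 26.4
eef_pos: [497.9, 139.3, 101.0]
tool_rot: [3.138, 0.004, 1.729]
force: [0.0, 0.2, 0.4]
width: 49.9
```

Emit:
apply_moves:
  increments:
    - {"tx": -0.05,"ty": -0.436,"tz": 0,"rx": 0,"ry": 0,"rz": 0,"claw": 0.055}
    - {"tx": -0.05,"ty": -0.436,"tz": 0,"rx": 0,"ry": 0,"rz": 0,"claw": 0.055}
    - {"tx": -0.05,"ty": -0.436,"tz": 0,"rx": 0,"ry": 0,"rz": 0,"claw": 0.055}
    - {"tx": -0.05,"ty": -0.436,"tz": 0,"rx": 0,"ry": 0,"rz": 0,"claw": 0.055}
    - {"tx": -0.05,"ty": -0.436,"tz": 0,"rx": 0,"ry": 0,"rz": 0,"claw": 0.055}
    - {"tx": -0.05,"ty": -0.436,"tz": 0,"rx": 0,"ry": 0,"rz": 0,"claw": 0.055}
    - {"tx": -0.05,"ty": -0.436,"tz": 0,"rx": 0,"ry": 0,"rz": 0,"claw": 0.055}
    - {"tx": -0.05,"ty": -0.436,"tz": 0,"rx": 0,"ry": 0,"rz": 0,"claw": 0.055}
    - {"tx": -0.05,"ty": -0.436,"tz": 0,"rx": 0,"ry": 0,"rz": 0,"claw": 0.055}
    - {"tx": -0.05,"ty": -0.436,"tz": 0,"rx": 0,"ry": 0,"rz": 0,"claw": 0.055}
    - {"tx": -0.05,"ty": -0.436,"tz": 0,"rx": 0,"ry": 0,"rz": 0,"claw": 0.055}
    - {"tx": -0.05,"ty": -0.436,"tz": 0,"rx": 0,"ry": 0,"rz": 0,"claw": 0.055}

```text
clock: 27.6
eef_pos: [445.6, -287.8, 99.6]
tool_rot: [-3.141, -0.002, 1.74]
force: [-0.5, -0.6, 1.1]
width: 54.9
```

Run:
```python
from h import *
im=get_image("top");si=get_image("side");s=read_state();print(s["eef_pos"],s["force"],np.degrees(s["tool_rot"]))
HSV['tan']=[(7,100,110),(23,255,255)]
for c in blobs("top",im,"tan"): print(rect("top",c,20),c[:,0].mean(0))
for c in blobs("side",si,"blue"): print(rect("side",c,10),c[:,0].mean(0))
for c in blobs("side",si,"tan"): print(rect("side",c,16),c[:,0].mean(0))
```

```text
[ 445.89697597 -287.72748273   99.74104046] [ 0.12688821 -0.13829657 -0.29255889] [-1.79995183e+02 -9.08708497e-02  9.97244168e+01]
(434.2, 296.7, 104.5, 31.5, -82.9) [195.808 244.552]
(837.1, -170.2, 105.7, 32.0, -38.3) [420.01041667  63.19791667]
(819.1, 484.0, 147.8, 59.8, -53.8) [120.53714286  62.09714286]
(444.9, -288.3, 111.6, 42.0, -80.9) [435.61029412 331.90441176]
(502.2, -559.1, 35.4, 30.5, 74.3) [620.52173913 426.91304348]
(832.8, -174.9, 110.4, 67.6, -38.6) [527.86554622 233.8907563 ]
(434.0, 307.8, 108.0, 44.4, -83.3) [262.08571429 201.42857143]
(839.7, 504.2, 196.2, 126.6, -72.8) [347.00943396 148.30188679]
```

The tan strop is seated at (434,297) with yaw 97.1°. Next is the blue stone.

Emit:
apply_moves:
  increments:
    - {"tx": 0,"ty": -0.002,"tz": -0.04,"rx": 0,"ry": 0,"rz": 0,"claw": 0.055}
    - {"tx": 0,"ty": -0.002,"tz": -0.07,"rx": 0,"ry": 0,"rz": 0,"claw": 0.055}
    - {"tx": 0,"ty": -0.002,"tz": -0.09,"rx": 0,"ry": 0,"rz": 0,"claw": 0.055}
    - {"tx": 0,"ty": -0.002,"tz": -0.097,"rx": 0,"ry": 0,"rz": 0,"claw": 0.055}
    - {"tx": 0,"ty": -0.002,"tz": -0.097,"rx": 0,"ry": 0,"rz": 0,"claw": 0.055}
    - {"tx": 0,"ty": -0.002,"tz": -0.097,"rx": 0,"ry": 0,"rz": 0,"claw": 0.02}
    - {"tx": 0,"ty": -0.002,"tz": -0.097,"rx": 0,"ry": 0,"rz": 0,"claw": 0.02}
    - {"tx": 0,"ty": -0.002,"tz": -0.097,"rx": 0,"ry": 0,"rz": 0,"claw": 0.02}
    - {"tx": 0,"ty": -0.002,"tz": -0.097,"rx": 0,"ry": 0,"rz": 0,"claw": 0.02}
    - {"tx": 0,"ty": -0.002,"tz": -0.097,"rx": 0,"ry": 0,"rz": 0,"claw": 0.02}
    - {"tx": 0,"ty": -0.002,"tz": -0.05,"rx": 0,"ry": 0,"rz": 0,"claw": 0.02}
    - {"tx": 0,"ty": -0.002,"tz": 0,"rx": 0,"ry": 0,"rz": 0,"claw": 0.02}

```text
clock: 28.9
eef_pos: [444.3, -291.1, 100.5]
tool_rot: [-3.139, -0.002, 1.737]
force: [1.6, -0.3, -0.7]
width: 27.9
```

Emit:
apply_moves:
  increments:
    - {"tx": 0.04,"ty": 0.3,"tz": 0.01,"rx": 0,"ry": 0,"rz": -0.5,"claw": 0.02}
    - {"tx": 0.04,"ty": 0.3,"tz": 0.01,"rx": 0,"ry": 0,"rz": -0.5,"claw": 0.02}
    - {"tx": 0.04,"ty": 0.3,"tz": 0.01,"rx": 0,"ry": 0,"rz": -0.5,"claw": 0.02}
    - {"tx": 0.04,"ty": 0.3,"tz": 0.01,"rx": 0,"ry": 0,"rz": -0.5,"claw": 0.02}
    - {"tx": 0.04,"ty": 0.3,"tz": 0.01,"rx": 0,"ry": 0,"rz": -0.5,"claw": 0.02}
    - {"tx": 0.04,"ty": 0.3,"tz": 0.01,"rx": 0,"ry": 0,"rz": -0.5,"claw": 0.02}
    - {"tx": 0.04,"ty": 0.3,"tz": 0.01,"rx": 0,"ry": 0,"rz": -0.5,"claw": 0.02}
    - {"tx": 0.04,"ty": 0.3,"tz": 0.01,"rx": 0,"ry": 0,"rz": -0.5,"claw": 0.02}

```text
clock: 29.7
eef_pos: [485.6, 10.4, 110.3]
tool_rot: [3.141, -0.0, 1.699]
force: [-0.1, -0.5, -0.6]
width: 28.2
```

Emit:
apply_moves:
  increments:
    - {"tx": -0.051,"ty": 0.285,"tz": 0,"rx": 0,"ry": 0,"rz": 0,"claw": 0.02}
    - {"tx": -0.051,"ty": 0.285,"tz": 0,"rx": 0,"ry": 0,"rz": 0,"claw": 0.02}
    - {"tx": -0.051,"ty": 0.285,"tz": 0,"rx": 0,"ry": 0,"rz": 0,"claw": 0.02}
    - {"tx": -0.051,"ty": 0.285,"tz": 0,"rx": 0,"ry": 0,"rz": 0,"claw": 0.02}
    - {"tx": -0.051,"ty": 0.285,"tz": 0,"rx": 0,"ry": 0,"rz": 0,"claw": 0.02}
    - {"tx": -0.051,"ty": 0.285,"tz": 0,"rx": 0,"ry": 0,"rz": 0,"claw": 0.02}
    - {"tx": -0.051,"ty": 0.285,"tz": 0,"rx": 0,"ry": 0,"rz": 0,"claw": 0.02}
    - {"tx": -0.051,"ty": 0.285,"tz": -0.03,"rx": 0,"ry": 0,"rz": 0,"claw": 0.02}
    - {"tx": -0.051,"ty": 0.285,"tz": -0.055,"rx": 0,"ry": 0,"rz": 0,"claw": 0.02}
    - {"tx": -0.051,"ty": 0.285,"tz": -0.055,"rx": 0,"ry": 0,"rz": 0,"claw": 0.02}
    - {"tx": -0.051,"ty": 0.285,"tz": -0.055,"rx": 0,"ry": 0,"rz": 0,"claw": 0.02}

```text
clock: 30.8
eef_pos: [435.5, 291.2, 55.6]
tool_rot: [3.141, 0.001, 1.691]
force: [0.3, -0.1, -0.3]
width: 28.6
```

Run:
```python
from h import *
im=get_image("top");si=get_image("side");s=read_state();print(s["eef_pos"],s["force"],np.degrees(s["tool_rot"]),s["width"])
a=np.hstack([cv2.resize(im[200:280,145:245],(500,400),interpolation=2),cv2.resize(si[165:240,220:295],(400,400),interpolation=2)])
cv2.imwrite("pics/b1.png",cv2.resize(a,(800,356))[:,:,::-1])
```

```text
[435.84460058 292.34674667  56.33217142] [-0.23638053  0.29665767 -0.82265787] [ 1.79876463e+02 -2.10671706e-02  9.69585388e+01] 27.914905504980503
```

View pics/b1.png

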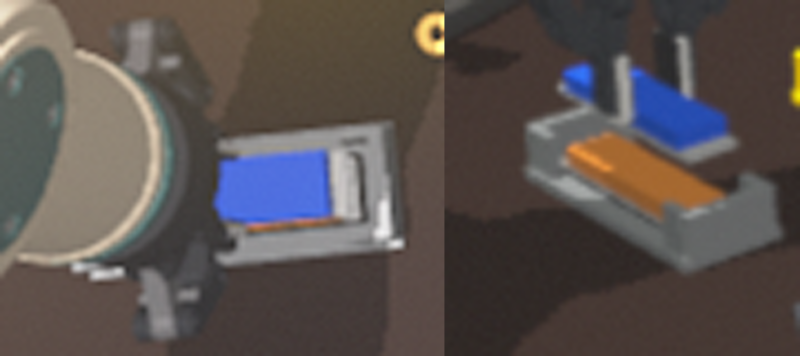

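Run:
```python
from h import *
f=lambda p:(np.array(p)+.5)/4.447-.5+[145,200]
l=np.array([np.cos(np.radians(97)),np.sin(np.radians(97))])
w=ray("top",f([(326,151),(331,218)]),67);print(w,w.mean(0)+52*l)
```

```text
[[454.61706509 240.26459776]
 [424.50033195 236.84998687]] [433.22149266 290.1696922 ]
```

Emit:
apply_moves:
  increments:
    - {"tx": 0,"ty": 0.003,"tz": -0.01,"rx": 0,"ry": 0,"rz": 0,"claw": 0.02}
    - {"tx": 0,"ty": 0.003,"tz": -0.018,"rx": 0,"ry": 0,"rz": 0,"claw": 0.02}
    - {"tx": 0,"ty": 0.003,"tz": -0.024,"rx": 0,"ry": 0,"rz": 0,"claw": 0.02}
    - {"tx": 0,"ty": 0.003,"tz": -0.028,"rx": 0,"ry": 0,"rz": 0,"claw": 0.02}
    - {"tx": 0,"ty": 0.003,"tz": -0.028,"rx": 0,"ry": 0,"rz": 0,"claw": 0.02}
    - {"tx": 0,"ty": 0.003,"tz": -0.028,"rx": 0,"ry": 0,"rz": 0,"claw": 0.02}

```text
clock: 31.5
eef_pos: [434.4, 296.0, 27.0]
tool_rot: [-3.142, 0.0, 1.694]
force: [-0.1, -1.1, -1.6]
width: 27.9
```

Emit:
apply_moves:
  increments:
    - {"tx": 0,"ty": 0,"tz": -0.002,"rx": 0,"ry": 0,"rz": 0,"claw": 0.02}
    - {"tx": 0,"ty": 0,"tz": -0.003,"rx": 0,"ry": 0,"rz": 0,"claw": 0.02}
    - {"tx": 0,"ty": 0,"tz": -0.003,"rx": 0,"ry": 0,"rz": 0,"claw": 0.02}

```text
clock: 31.8
eef_pos: [434.5, 296.3, 24.5]
tool_rot: [3.141, -0.001, 1.694]
force: [-1.3, 0.4, 3.5]
width: 28.2
```

Contact at the expected height. I'll release, lift and move clear.

Emit:
apply_moves:
  increments:
    - {"tx": 0,"ty": 0,"tz": 0,"rx": 0,"ry": 0,"rz": 0,"claw": 0.05}
    - {"tx": 0,"ty": 0,"tz": 0,"rx": 0,"ry": 0,"rz": 0,"claw": 0.05}
    - {"tx": 0,"ty": 0,"tz": 0,"rx": 0,"ry": 0,"rz": 0,"claw": 0.05}
    - {"tx": 0,"ty": 0,"tz": 0,"rx": 0,"ry": 0,"rz": 0,"claw": 0.05}
    - {"tx": 0,"ty": 0,"tz": 0.02,"rx": 0,"ry": 0,"rz": 0,"claw": 0.05}
    - {"tx": 0,"ty": 0,"tz": 0.06,"rx": 0,"ry": 0,"rz": 0,"claw": 0.05}
    - {"tx": 0,"ty": 0,"tz": 0.1,"rx": 0,"ry": 0,"rz": 0,"claw": 0.05}
    - {"tx": 0.06,"ty": -0.35,"tz": 0.12,"rx": 0,"ry": 0,"rz": 0,"claw": 0.05}
    - {"tx": 0.06,"ty": -0.35,"tz": 0.12,"rx": 0,"ry": 0,"rz": 0,"claw": 0.05}
    - {"tx": 0.06,"ty": -0.35,"tz": 0.12,"rx": 0,"ry": 0,"rz": 0,"claw": 0.05}
    - {"tx": 0.06,"ty": -0.35,"tz": 0.12,"rx": 0,"ry": 0,"rz": 0,"claw": 0.05}
    - {"tx": 0.06,"ty": -0.35,"tz": 0.12,"rx": 0,"ry": 0,"rz": 0,"claw": 0.05}

```text
clock: 33.0
eef_pos: [476.6, 48.5, 138.3]
tool_rot: [3.141, -0.0, 1.695]
force: [1.2, 0.5, 0.6]
width: 49.9
```

Emit:
apply_moves:
  increments:
    - {"tx": 0,"ty": -0.3,"tz": 0.02,"rx": 0,"ry": 0,"rz": 0,"claw": 0.05}
    - {"tx": 0,"ty": -0.3,"tz": 0.02,"rx": 0,"ry": 0,"rz": 0,"claw": 0.05}
    - {"tx": 0,"ty": -0.3,"tz": 0.02,"rx": 0,"ry": 0,"rz": 0,"claw": 0.05}
    - {"tx": 0,"ty": -0.3,"tz": 0.02,"rx": 0,"ry": 0,"rz": 0,"claw": 0.05}
    - {"tx": 0,"ty": -0.3,"tz": 0.02,"rx": 0,"ry": 0,"rz": 0,"claw": 0.05}
    - {"tx": 0,"ty": -0.3,"tz": 0.02,"rx": 0,"ry": 0,"rz": 0,"claw": 0.05}
    - {"tx": 0,"ty": -0.3,"tz": 0.02,"rx": 0,"ry": 0,"rz": 0,"claw": 0.05}
    - {"tx": 0,"ty": -0.3,"tz": 0.02,"rx": 0,"ry": 0,"rz": 0,"claw": 0.05}

```text
clock: 33.8
eef_pos: [475.8, -251.3, 158.1]
tool_rot: [-3.141, 0.0, 1.691]
force: [-0.5, 1.1, 0.3]
width: 50.0
```

Run:
```python
from h import *
im=get_image("top");si=get_image("side");s=read_state();print(s["eef_pos"],s["force"])
for k,z in(("red",48),("blue",34)):
    for c in blobs("top",im,k): print(k,rect("top",c,z),c[:,0].mean(0))
a=np.hstack([cv2.resize(im[130:280,145:345],(500,375),interpolation=2),cv2.resize(si[160:250,220:350],(542,375),interpolation=2)])
cv2.imwrite("pics/f.png",cv2.resize(a,(800,288))[:,:,::-1])
```

```text
[ 476.42897784 -248.13615817  157.57042806] [0.51979772 0.80814582 0.35701175]
red (602.4, 299.3, 103.7, 30.0, -84.6) [194.29268293 162.39837398]
blue (433.4, 295.7, 104.3, 31.5, -82.9) [194.51612903 244.5483871 ]
```

View pics/f.png

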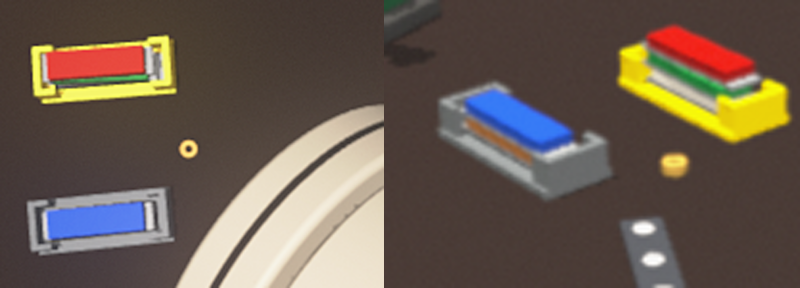

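```bash
python3 -c "
from cell import *
print(finish_job(),read_state()['clock'])"
```

```text
the job is handed in; nothing more can be done
the job is handed in; nothing more can be done
```

The job is handed in at about 34 s, and both stacks look right in the last pictures. The yellow carrier holds white, green and red from the bottom. The far grey carrier holds the tan strop with the blue stone on it. `finish_job()` gives no verdict, so I can't confirm that it passed.

**Final position checks (from the top camera, good to about 2 mm):**

| Bar | Offset from carrier centre |
|---|---|
| Red | 1–2 mm, in line |
| Green | 0–1 mm along; across not measured |
| White | about 5 mm along (limit 12 mm) |
| Tan | about 3 mm, in line |
| Blue | about 3 mm, in line |

The last side view shows the bars sitting level on one another, with the gripper well clear. The plate and both collars were never touched in any move. In that last picture one collar and the part of the plate in view were where they had been, but I did not measure them or re-check the second collar.

**What went wrong or disagreed:**
- **First lowering of white:** my measurement of where the bar sat in the grip was wrong. The tool met resistance about 8 mm too high, with a 45 N wrist force (limit 120 N). I backed off, moved it 5 mm and lowered it gently. I never found exactly what it had touched.
- **First grip on green:** it was about 10 mm off centre along the bar, so I regripped before lifting.
- **White after it was covered:** its position is the roughest number here, because its only measurement was from one visible end before green went on.

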